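# Strip a stack of drive parts onto their layout boards

## Robot

A 6-joint arm with a two-finger parallel gripper is mounted at the origin on the work surface. World frame = base frame: x ahead of the robot, y to its left, z up, the work surface at z = 0. Lengths are in mm, angles in rad, forces in N, time in s.
With the tool pointing down it reaches from about 275 to 850 mm from the base axis. Payload 5.2 kg.
Tool frame: the origin (TCP) lies at the very end of the fingers, on their centre line; the grasp point (between the pads) lies 19 mm behind it; z points along the fingers, y is the direction in which the jaws open and shut (so a half turn about z gives the same grasp; the last joint's range is limited). The gripper opens to 85 mm and grips with 20 to 120 N. Pads are 22 mm wide; open, the fingers measure 114 mm over their backs; the gripper's body (76 mm by 85 mm) begins 54 mm behind the grasp point. The pads swing forward as they close: fully open they stand 13 mm farther back than shut.
Start: joints at [-1.345, 0.259, 1.535, -0, 1.348, -0.203], TCP at [228.699, -500.202, 231.31] pointing down, gripper open.
Joint ranges: [-3.14, 3.14], [-0.91, 2.08], [0.19, 2.58], [-1.22, 4.36], [0.22, 2.71], [-3.12, 3.12]. Speed limits (rad/s): [2.57, 2.57, 3.14, 3.14, 3.14, 3.14].

## Interface

Orientations are given as [roll, pitch, yaw] about the fixed x, y, z axes, in that order (R = Rz(yaw) Ry(pitch) Rx(roll)).
In Python, from cell import manip gives the robot as it stands.
- The arm moves only by the tool apply_moves, never from a script. Its argument "deltas" is a list of rows, each an object with "dp": the shift along the tool's x, y, z as a fraction of full scale, a list of three; "dr": the turn, a rotation vector about the tool's x, y, z as a fraction of full scale, a list of three; "fingers": the gripper command: -1 is shut, 1 is fully open, values between are in proportion. A call has 1 to 12 rows; each row is the pose to reach, as a shift and turn from the pose commanded when the call began, along the tool's axes at that moment; what a row does not reach only later rows make up. Full scale, the value 1, is 500 mm for a shift and 2 rad for a turn. A row lasts 1/12 s, in which the tool goes at most 41.7 mm and 7.16 degrees, less where a joint would pass 70% of its speed; a pose out of reach is approached as far as the arm can. A call with a number of a shift or a turn outside -1 to 1 is refused whole. A call with a gripper value outside its range is refused whole. The fingers move at their own pace and stop on an object; the grip force is fixed at half the most. Time passes only in rows, so rows that repeat a pose let the fingers close. It gives the time, the measured TCP pose, the force and the opening at its end, in the units of the state.
- manip.sense(): the state, without advancing time (a new reading comes with each control period).
- manip.camera(name): name is "side" or "top" or "wrist"; returns the picture (400x640x3 uint8, blue, green, red); there is no depth.
- manip.calibration(name): a dict with "vfov" (degrees; the focal length in pixels is half the picture's height over the tangent of half this angle, whatever the lens; pixels are square), "cx", "cy" (the principal point, pixels), "position" and "rotation" of the camera in the world; the wrist camera has in their place "tool_from_camera" (4x4, takes a point from camera to tool coordinates, whose origin is the TCP and whose axes are the flange's). Camera axes: x right, y down, z forward; pixel columns grow to the right and rows downward; lengths in mm; the calibration is good to about 2 mm. A picture is of the moment at which its call begins: read the wrist's pose just before it. calibration takes no time and is no camera call.
- manip.job_done(): hands the job in, once; it reports no verdict.
The state is a dict: "time": time; "joint_positions": joint angles; "qd": joint speeds; "joint_torque": joint torques, N m; "position": TCP position; "ee_rot": TCP orientation; "wrist_force": force on the tool from outside, world axes, zero at the start; "moment": the same for the moment, N m; "opening": finger opening in mm.
Only numpy, scipy, OpenCV 4.12 (cv2) and the standard library are available. Lean on these libraries where they do the work, as an engineer would, in place of code of your own. Each camera call takes 0.05 s, during which the arm holds its last target.

## Task

Take the stack of metal drive parts apart from the top down, and set each part flat and upright, the same way up as it is now, in the middle of the plywood board whose dark inlay has that part's outline; turn the rectangular plate so that it lines up with its inlay. Set the parts down rather than dropping them, and do not knock over or shove the jar.

Things in the scene. Friction and masses are not known exactly. Their poses are not given: they have to be found in the camera images.
- collar_mid (a point): Shaft collar, top of the stack: plain cylinder of blackened steel, diameter 36 mm, 22 mm high, dark bore mark in its top. Its origin is its centre, half-way up; z up. 0.10 to 0.17 kg.
- gear_mid (a point): Spur gear, second from the top, under the collar: bright steel, 60 mm over its 20 teeth, 16 mm thick (safe to grip over the teeth as a 60 mm cylinder). Its origin is its centre, half-way up; z up. 0.2 to 0.32 kg.
- flange_mid (a point): Bearing flange, third from the top: square blackened-steel foot 86 x 86 x 12 mm (x and y along its sides) with a round boss on it, diameter 48 mm and 16 mm high, 28 mm high in all. Grip it by the boss: the foot is too wide. The gear rests on the boss. Its origin is its centre, 14 mm above its underside; z up. 0.32 to 0.5 kg.
- plate_mid (a point): Rectangular aluminium plate at the bottom of the stack, lying on the bench: 150 mm (its x) by 60 mm (its y) by 14 mm, four dark bolt holes. The flange overhangs its long sides, the ends stick out. Its origin is its centre, half-way up; z up. 0.26 to 0.42 kg. Either way round is the same.
- collar_spot (a point): Place of the collar: square plywood board 90 x 90 mm with a dark ring inlay of 36 mm. Board 12 mm thick, fixed to the bench. The point is the centre of the inlay on the board's upper face (12 mm above the bench); z up.
- gear_spot (a point): Place of the gear: square plywood board 110 x 110 mm with a dark toothed inlay of 60 mm. Board 12 mm thick, fixed to the bench. The point is the centre of the inlay on the board's upper face (12 mm above the bench); z up.
- flange_spot (a point): Place of the bearing flange: square plywood board 130 x 130 mm with a dark square inlay of 86 mm. Board 12 mm thick, fixed to the bench. The point is the centre of the inlay on the board's upper face (12 mm above the bench); x and y along the sides of inlay and board, z up. The turn of the flange on it does not matter.
- plate_spot (a point): Place of the plate: oblong plywood board 190 mm (its y) by 110 mm (its x) with a dark oblong inlay of 150 mm (along y) by 60 mm (along x). Board 12 mm thick, fixed to the bench. The point is the centre of the inlay on the board's upper face (12 mm above the bench); the plate's long side (its x) must lie along this point's y, either way round.
- jar: Bystander: upright pale jar with a steel-coloured lid, diameter 54 mm, 70 mm high, on the bench beyond the stack, between the boards. Its origin is the centre of its underside. Must stay standing where it is.
There are look-alikes about, which are no part of the job. What is shaped like the part that bears collar_spot but orange is not meant. Leave any purple look-alike of the part that bears gear_spot alone.

How it is judged (in metres and radians):
On the way, in this order (a step that is already met when the one before it is completed fails the run):
1. the collar is set down and released in the middle of its own board, upright (horizontal distance between collar_mid and collar_spot below 0.015 m and z of collar_mid in the frame of collar_spot below 0.015 m and angle between collar_mid's own z axis and vertical below 0.1 rad and contact force between the fingers and collar below 0.1 N and linear speed of collar below 0.03 m/s), for 0.2 s.
2. the gear is set down and released in the middle of its own board, upright (horizontal distance between gear_mid and gear_spot below 0.015 m and z of gear_mid in the frame of gear_spot below 0.012 m and angle between gear_mid's own z axis and vertical below 0.1 rad and contact force between the fingers and gear below 0.1 N and linear speed of gear below 0.03 m/s), for 0.2 s.
3. the bearing flange is set down and released in the middle of its own board, upright (horizontal distance between flange_mid and flange_spot below 0.015 m and z of flange_mid in the frame of flange_spot below 0.018 m and angle between flange_mid's own z axis and vertical below 0.1 rad and contact force between the fingers and flange below 0.1 N and linear speed of flange below 0.03 m/s), for 0.2 s.
4. the plate is set down and released in the middle of its own board, upright, lined up (horizontal distance between plate_mid and plate_spot below 0.015 m and z of plate_mid in the frame of plate_spot below 0.011 m and angle between plate_mid's own z axis and vertical below 0.1 rad and contact force between the fingers and plate below 0.1 N and linear speed of plate below 0.03 m/s and angle between the x axis of plate_mid and the y axis of plate_spot, either way round below 0.25 rad), for 0.2 s.
At the end, for the whole second after the job is handed in: Collar, gear, flange and plate each lie flat (within 0.1 rad) on the board with their own outline, the centre within 15 mm of the inlay's centre, the plate's long side within 0.25 rad of its inlay's; all released and at rest (all of step 1 and all of step 2 and all of step 3 and all of step 4); the robot touches nothing.
It fails at once if the collar is dropped (it moves faster than 0.7 m/s with no finger on it: a fall of some 25 mm) (linear speed of collar above 0.7 m/s and contact force between the fingers and collar below 0.05 N).
It fails at once if the gear is dropped (it moves faster than 0.7 m/s with no finger on it: a fall of some 25 mm) (linear speed of gear above 0.7 m/s and contact force between the fingers and gear below 0.05 N).
It fails at once if the bearing flange is dropped (it moves faster than 0.7 m/s with no finger on it: a fall of some 25 mm) (linear speed of flange above 0.7 m/s and contact force between the fingers and flange below 0.05 N).
It fails at once if the plate is dropped (it moves faster than 0.7 m/s with no finger on it: a fall of some 25 mm) (linear speed of plate above 0.7 m/s and contact force between the fingers and plate below 0.05 N).
It fails at once if the jar is knocked over or shoved more than 25 mm (angle between jar's own z axis and vertical above 0.4 rad or distance of jar from where it was at the start of the episode above 0.025 m).
It also fails if it takes over 106 s, if anything falls off the work surface, if the arm or the gripper's body presses on something with over 40 N, if the wrist force passes 120 N, or if a joint passes its speed limit or range.

## Working session

There is one attempt and no reset: what is moved stays moved. The work goes in short steps, Python scripts to look and compute and a tool call to move; the robot and the scene stay as the last step left them, time stands still between calls to the robot, and variables do not carry over. Pictures are saved under pics/ and viewed, and the job is handed in when it is done.

Besides the shell and the picture viewer there is one more tool, called as name(argument=value, ...) on one line, values as JSON. apply_moves: Moves the arm, as the interface text tells. Its arguments: {"type":"object","properties":{"deltas":{"type":"array"}},"required":["deltas"]}

```bash
mkdir -p pics; ls; python3 - <<'E'
from cell import manip
import cv2
print(manip.sense())
for n in("top","side","wrist"):
    im=manip.camera(n); cv2.imwrite(f"pics/{n}0.png",im); print(n,manip.calibration(n))
E
```

```text
pics
{'time': 0.0, 'joint_positions': array([-1.34477028e+00,  2.59364078e-01,  1.53610794e+00, -3.77926523e-06,
        1.34800088e+00, -2.02809206e-01]), 'qd': array([ 3.48360731e-05, -4.87061340e-04,  3.20065090e-04,  3.96886332e-04,
        8.02212926e-06,  6.94780058e-04]), 'joint_torque': array([ 5.88645016e-04, -4.46029258e+01, -2.90572393e+01, -2.95039172e-04,
        1.17398874e-02,  7.80359926e-06]), 'position': array([ 228.58853698, -499.65374945,  230.45337946]), 'ee_rot': array([-3.13975020e+00, -3.75112833e-04,  4.28835749e-01]), 'wrist_force': array([ 0.11717579, -0.52878242,  0.20539994]), 'moment': array([-0.02403373, -0.00321404,  0.00699814]), 'opening': 85.23363197817454}
top {'vfov': 55.20123198109823, 'cx': 319.15725058732573, 'cy': 202.0915566830677, 'position': array([ 445.16637369,  -13.31315556, 1285.02604895]), 'rotation': array([-3.0401495 ,  0.00959536, -1.57331721])}
side {'vfov': 47.442907864351675, 'cx': 325.4342305284358, 'cy': 195.89010358689103, 'position': array([ 79.85330288, 624.14713496, 866.60623946]), 'rotation': array([-2.33810476, -0.01923   , -2.51609384])}
wrist {'vfov': 64.1555860496037, 'cx': 316.99958939901643, 'cy': 206.0648205673427, 'tool_from_camera': array([[ 6.85739276e-04, -9.50678618e-01, -3.10176876e-01,
         7.99753954e+01],
       [ 9.99999643e-01,  4.99048252e-04,  6.81238818e-04,
         5.91177081e-01],
       [-4.92845951e-04, -3.10177233e-01,  9.50678621e-01,
        -1.42906087e+02],
       [ 0.00000000e+00,  0.00000000e+00,  0.00000000e+00,
         1.00000000e+00]])}
```

View pics/top0.png

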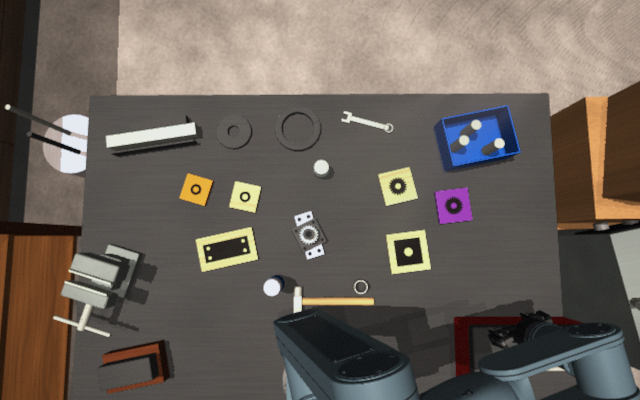

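View pics/side0.png

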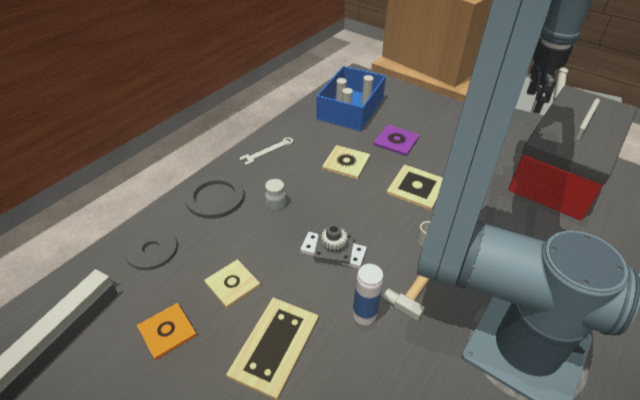

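View pics/wrist0.png

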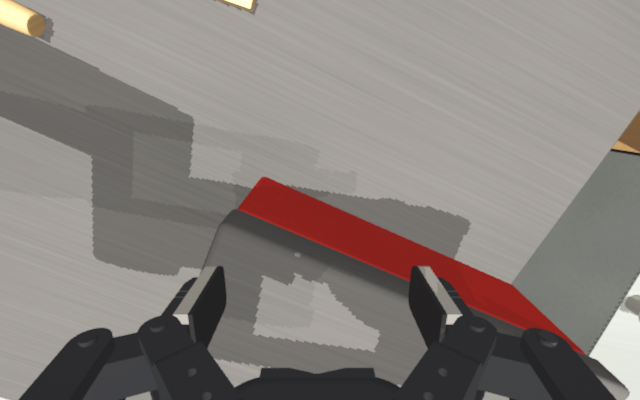

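```bash
cat > h.py <<'E'
import cv2,numpy as np
from scipy.spatial.transform import Rotation as R
from cell import manip
def cam(name,s=None):
    c=manip.calibration(name); f=200/np.tan(np.radians(c["vfov"]/2))
    if name=="wrist":
        T=np.eye(4);T[:3,:3]=R.from_euler("xyz",s["ee_rot"]).as_matrix();T[:3,3]=s["position"]
        T=T@c["tool_from_camera"]
    else:
        T=np.eye(4);T[:3,:3]=R.from_euler("xyz",c["rotation"]).as_matrix();T[:3,3]=c["position"]
    return f,c["cx"],c["cy"],T
def ray(C,uv,z):
    f,cx,cy,T=C; uv=np.atleast_2d(np.asarray(uv,float))
    d=np.c_[(uv[:,0]-cx)/f,(uv[:,1]-cy)/f,np.ones(len(uv))]@T[:3,:3].T
    return T[:3,3]+d*((z-T[2,3])/d[:,2])[:,None]
def proj(C,p):
    f,cx,cy,T=C; q=(np.atleast_2d(p)-T[:3,3])@T[:3,:3]
    return np.c_[q[:,0]/q[:,2]*f+cx,q[:,1]/q[:,2]*f+cy]
E
python3 - <<'E'
from h import *
for n in("top","side"):
    im=cv2.imread(f"pics/{n}0.png");C=cam(n)
    hsv=cv2.cvtColor(im,cv2.COLOR_BGR2HSV)
    m=cv2.inRange(hsv,(20,40,140),(38,255,255))
    cs,_=cv2.findContours(m,cv2.RETR_EXTERNAL,cv2.CHAIN_APPROX_NONE)
    for c in cs:
        if cv2.contourArea(c)<200: continue
        w=ray(C,c[:,0,:],12)[:,:2]
        r=cv2.minAreaRect(w.astype(np.float32))
        print(n,c[:,0].mean(0).round(),np.round(r[0],1),np.round(r[1],1),round(r[2],1))
    z={"collar":85}
C=cam("top")
im=cv2.imread("pics/top0.png")
a=cv2.resize(im[190:280,190:450],None,fx=3,fy=3,interpolation=cv2.INTER_CUBIC);cv2.imwrite("pics/crop1.png",a)
a=cv2.imread("pics/side0.png")
a=cv2.resize(a[200:290,270:400],None,fx=6,fy=6,interpolation=cv2.INTER_CUBIC);cv2.imwrite("pics/crop2.png",a)
for n,(u,v),z in(("stackT",(309,235),70),("jarT",(321,168),70),("bottle?",(273,286),100)): print(n,ray(C,(u,v),z))
E
```

```text
top [338. 301.] [249.1 -60.3] [231.3  15.9] 89.9
top [408. 252.] [ 410.5 -292.9] [132.  132.2] 7.2
top [226. 249.] [420.1 306.9] [111.9 191.8] 12.4
top [245. 196.] [595.5 249.1] [92.4 92.5] 77.8
top [196. 190.] [620.8 414.8] [89.5 90.1] 73.2
top [397. 186.] [ 628.9 -263.7] [111.8 111.9] 13.3
side [273. 347.] [417.2 306.1] [111.9 193.1] 12.5
side [231. 283.] [590.8 248.9] [93.1 96.1] 78.0
side [415. 187.] [ 407.8 -290.5] [132.3 144.6] 7.3
side [346. 162.] [ 625.5 -260.7] [113.4 125.3] 13.3
stackT [[464.2767697   30.45441018  70.        ]]
jarT [[679.2615697   -8.18139262  70.        ]]
bottle? [[309.13745975 139.15431782 100.        ]]
```

View pics/crop1.png

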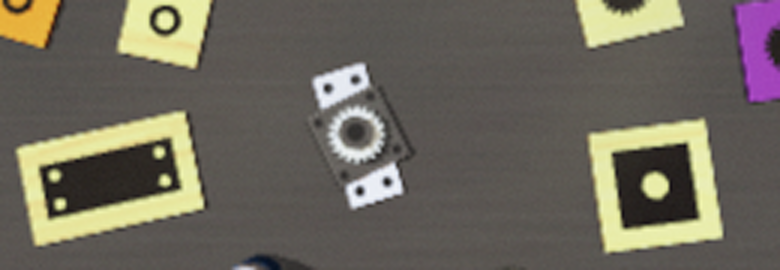

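View pics/crop2.png

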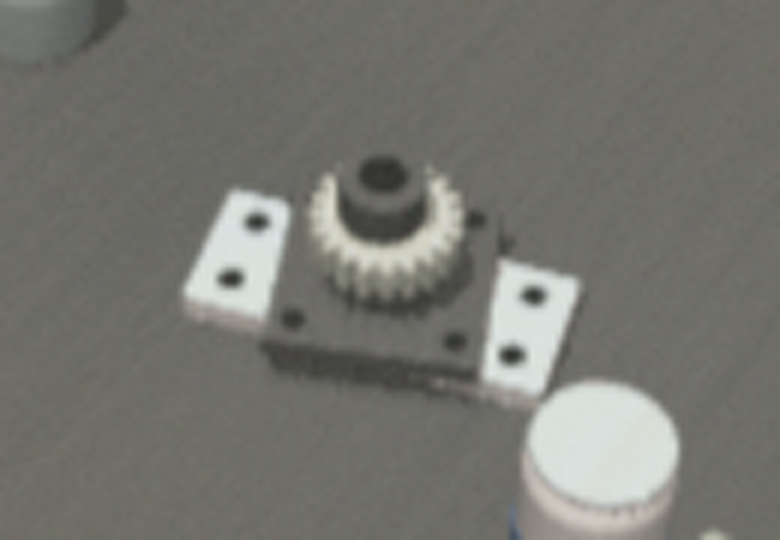

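```bash
cat >> h.py <<'E'
def go(x,y,z,yaw,base=None):
    """dp,dr to reach pose (tool down) from current measured pose"""
    s=manip.sense() if base is None else base
    R0=R.from_euler("xyz",s["ee_rot"]);
    Rt=R.from_euler("xyz",[np.pi,0,yaw])
    dp=R0.inv().apply(np.array([x,y,z])-s["position"])/500
    dr=(R0.inv()*Rt).as_rotvec()/2
    n=max(np.linalg.norm(dp)*500/41.7,np.linalg.norm(dr)*2/np.radians(7.16))
    print("dp",dp.round(4).tolist(),"dr",dr.round(4).tolist(),"rows>=",round(n,1),"pos",s["position"].round(1),"rot",s["ee_rot"].round(4),"F",s["wrist_force"].round(1),"open",round(s["opening"],1),"t",round(s["time"],2))
E
python3 - <<'E'
from h import *
im=cv2.imread("pics/top0.png");C=cam("top")
m=cv2.inRange(im[200:270,280:340],(190,190,190),(255,255,255))
ys,xs=np.nonzero(m)
w=ray(C,np.c_[xs+280,ys+200],14)[:,:2];r=cv2.minAreaRect(w.astype(np.float32));print(r)
print(ray(C,(308.7,234),80))
go(462,31,190,0.314)
E
```

```text
((466.1504821777344, 32.718345642089844), (147.74041748046875, 58.167564392089844), 17.374425888061523)
[[467.25137335  31.03715767  80.        ]]
dp [0.8659, -0.7713, 0.0827] dr [-0.0007, -0.0001, 0.0574] rows>= 13.9 pos [ 228.6 -499.8  230.7] rot [-3.1402e+00 -3.0000e-04  4.2880e-01] F [-0.2 -0.1  0.4] open 85.4 t 0.15
```

apply_moves(deltas=[{"dp":[0.87,-0.77,0.08],"dr":[0,0,0.057],"fingers":1},{"dp":[0.87,-0.77,0.08],"dr":[0,0,0.057],"fingers":1},{"dp":[0.87,-0.77,0.08],"dr":[0,0,0.057],"fingers":1},{"dp":[0.87,-0.77,0.08],"dr":[0,0,0.057],"fingers":1},{"dp":[0.87,-0.77,0.08],"dr":[0,0,0.057],"fingers":1},{"dp":[0.87,-0.77,0.08],"dr":[0,0,0.057],"fingers":1},{"dp":[0.87,-0.77,0.08],"dr":[0,0,0.057],"fingers":1},{"dp":[0.87,-0.77,0.08],"dr":[0,0,0.057],"fingers":1},{"dp":[0.87,-0.77,0.08],"dr":[0,0,0.057],"fingers":1},{"dp":[0.87,-0.77,0.08],"dr":[0,0,0.057],"fingers":1},{"dp":[0.87,-0.77,0.08],"dr":[0,0,0.057],"fingers":1},{"dp":[0.87,-0.77,0.08],"dr":[0,0,0.057],"fingers":1}])

```text
time: 1.15
position: [431.2, -42.2, 196.9]
ee_rot: [3.141, -0.0, 0.315]
wrist_force: [1.1, -0.9, 0.2]
opening: 85.4
```

```bash
python3 - <<'E'
from h import *
go(464,32,190,0.303)
E
```

```text
dp [0.1083, -0.1207, 0.0139] dr [0.0001, -0.0001, 0.0058] rows>= 2.0 pos [431.2 -42.2 196.9] rot [ 3.1413e+00 -3.0000e-04  3.1460e-01] F [ 1.1 -0.9  0.2] open 85.4 t 1.15
```

apply_moves(deltas=[{"dp":[0.1,-0.115,0.014],"dr":[0,0,0.006],"fingers":1},{"dp":[0.1,-0.115,0.014],"dr":[0,0,0.006],"fingers":1},{"dp":[0.1,-0.115,0.014],"dr":[0,0,0.006],"fingers":1},{"dp":[0.1,-0.115,0.014],"dr":[0,0,0.006],"fingers":1}])

```text
time: 1.48
position: [460.6, 27.8, 189.4]
ee_rot: [-3.141, 0.001, 0.307]
wrist_force: [0.3, 0.4, -0.2]
opening: 85.4
```

```bash
python3 - <<'E'
from h import *
go(464,32,190,0.303)
s=manip.sense();im=manip.camera("wrist");cv2.imwrite("pics/w1.png",im)
np.save("w1.npy",s,allow_pickle=True)
E
```

```text
dp [0.0091, -0.006, -0.0011] dr [-0.0002, 0.0006, 0.0022] rows>= 0.1 pos [460.6  27.8 189.4] rot [-3.1412e+00  1.2000e-03  3.0740e-01] F [ 0.3  0.4 -0.2] open 85.4 t 1.48
```

View pics/w1.png

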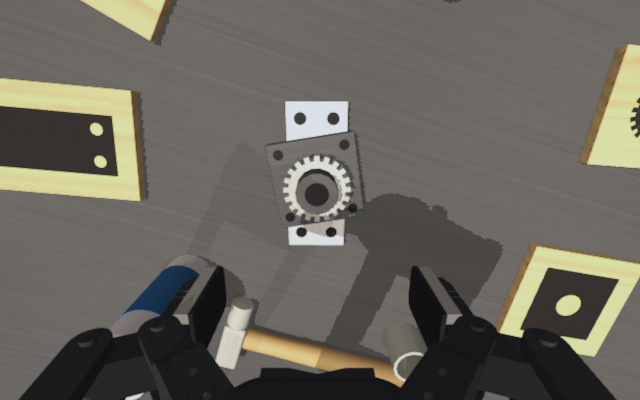

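```bash
cat > stk.py <<'E'
from h import *
import sys
def stack(im,s,show=None):
    C=cam("wrist",s); a=cv2.cvtColor(im,cv2.COLOR_BGR2GRAY)
    return C,a
E
python3 - <<'E'
from h import *
s=np.load("w1.npy",allow_pickle=True).item();im=cv2.imread("pics/w1.png");C=cam("wrist",s)
g=im.min(axis=2)
roi=np.zeros_like(g);roi[140:232,275:360]=1
for t in(110,140,170):
    m=((g>t)*roi).astype(np.uint8)
    n,l,st,ce=cv2.connectedComponentsWithStats(m)
    for i in range(1,n):
        if st[i,4]>300:
            ys,xs=np.nonzero(l==i);pts=np.c_[xs,ys].astype(np.float32)
            (c,r)=cv2.minEnclosingCircle(pts);w=ray(C,pts,58);(cw,rw)=cv2.minEnclosingCircle(w[:,:2].astype(np.float32))
            print(t,st[i],np.round(c,1),round(r,1),"world",np.round(cw,1),round(rw,1))
# bore darkest
m=(g<45).astype(np.uint8);m[:160]=0;m[215:]=0;m[:,:295]=0;m[:,340:]=0
n,l,st,ce=cv2.connectedComponentsWithStats(m)
for i in range(1,n):
    if st[i,4]>60: print("bore",st[i],ce[i],ray(C,ce[i],80))
# plate
m=(g>150).astype(np.uint8);m[:95]=0;m[250:]=0;m[:,:275]=0;m[:,360:]=0
cv2.circle(m,(317,190),37,0,-1)
ys,xs=np.nonzero(m);w=ray(C,np.c_[xs,ys],14)[:,:2].astype(np.float32);print(cv2.minAreaRect(w))
cv2.imwrite("pics/c3.png",cv2.resize(im[90:255,250:390],None,fx=3.6,fy=3.6,interpolation=cv2.INTER_CUBIC))
E
```

```text
110 [ 282  155   70   77 2166] [315.5 197.9] 43.0 world [457.3  27.5] 39.9
140 [ 283  156   68   60 1399] [316.5 188.4] 33.9 world [466.4  29.4] 30.4
140 [288 219  56  13 392] [315.5 225. ] 28.1 world [433.   19.8] 26.1
170 [ 283  156   68   60 1171] [316.5 188.3] 33.6 world [466.6  29.5] 29.8
bore [312 169  22  12  62] [322.87096774 172.67741935] [[486.83372214  30.45895079  80.        ]]
bore [306 184  22  21 375] [316.44533333 194.12266667] [[468.17913649  29.95566752  80.        ]]
((466.1976013183594, 29.961721420288086), (149.6332244873047, 59.998924255371094), 17.375720977783203)
```

View pics/c3.png

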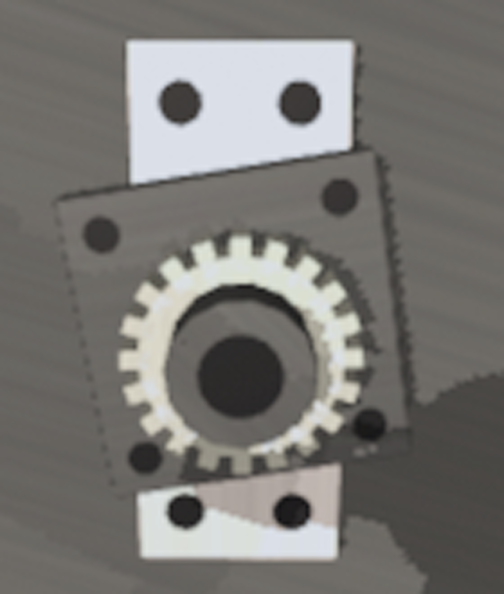

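```bash
python3 - <<'E'
from h import *
go(467,30,60,0.303)
E
```

```text
dp [0.0151, -0.0028, 0.2592] dr [0.0, 0.0006, 0.0012] rows>= 3.1 pos [460.4  26.5 189.6] rot [3.1416e+00 1.2000e-03 3.0540e-01] F [-0.  -0.4 -0.5] open 85.4 t 1.53
```

apply_moves(deltas=[{"dp":[0.014,-0.004,0.08],"dr":[0,0.0006,0.001],"fingers":1},{"dp":[0.014,-0.004,0.15],"dr":[0,0.0006,0.001],"fingers":1},{"dp":[0.014,-0.004,0.2],"dr":[0,0.0006,0.001],"fingers":1},{"dp":[0.014,-0.004,0.24],"dr":[0,0.0006,0.001],"fingers":0},{"dp":[0.014,-0.004,0.258],"dr":[0,0.0006,0.001],"fingers":0},{"dp":[0.014,-0.004,0.258],"dr":[0,0.0006,0.001],"fingers":0},{"dp":[0.014,-0.004,0.258],"dr":[0,0.0006,0.001],"fingers":0}])

```text
time: 2.12
position: [466.9, 28.8, 61.4]
ee_rot: [3.141, -0.001, 0.299]
wrist_force: [0.7, -0.1, -0.2]
opening: 42.5
```

```bash
python3 - <<'E'
from h import *
go(467,30,60,0.303)
s=manip.sense();im=manip.camera("wrist");cv2.imwrite("pics/w2.png",im)
cv2.imwrite("pics/s2.png",cv2.resize(manip.camera("side")[150:350,220:440],None,fx=3,fy=3))
go(467,30,60,0.303)
E
```

```text
dp [0.0008, -0.0022, 0.0028] dr [0.0001, -0.0005, -0.0019] rows>= 0.0 pos [466.9  28.8  61.4] rot [ 3.1415e+00 -1.1000e-03  2.9920e-01] F [ 0.7 -0.1 -0.2] open 42.5 t 2.12
dp [-0.0014, -0.0022, 0.0048] dr [0.0007, -0.0018, -0.0016] rows>= 0.1 pos [468.   29.2  62.4] rot [ 3.1403 -0.0036  0.2999] F [-0.2 -0.   0.5] open 42.7 t 2.22
```

View pics/w2.png

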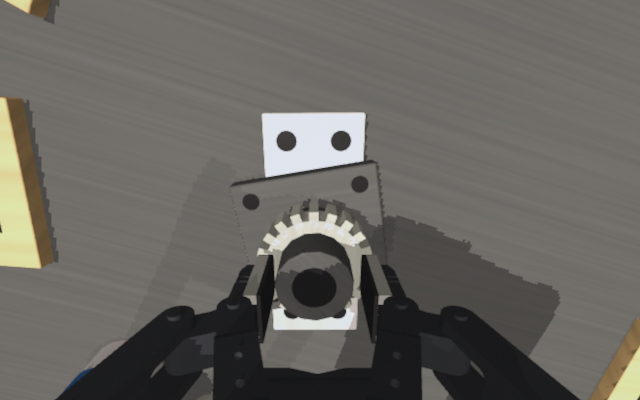

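View pics/s2.png

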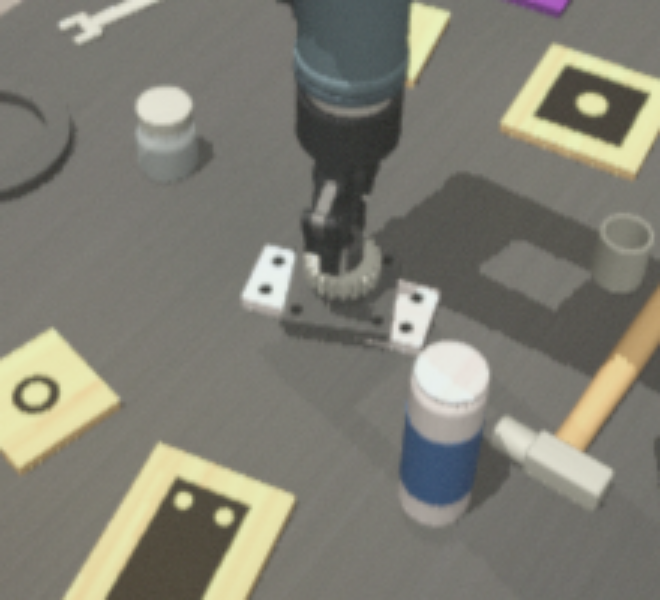

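apply_moves(deltas=[{"dp":[0,0,0.002],"dr":[0,0,0],"fingers":-1},{"dp":[0,0,0.002],"dr":[0,0,0],"fingers":-1},{"dp":[0,0,0.002],"dr":[0,0,0],"fingers":-1},{"dp":[0,0,0.002],"dr":[0,0,0],"fingers":-1},{"dp":[0,0,0.002],"dr":[0,0,0],"fingers":-1},{"dp":[0,0,0.002],"dr":[0,0,0],"fingers":-1}])

```text
time: 2.72
position: [468.1, 29.4, 62.3]
ee_rot: [3.139, -0.004, 0.301]
wrist_force: [-2.7, -1.1, 9.9]
opening: 34.0
```

```bash
python3 - <<'E'
from h import *
go(467,30,130,0.303)
E
```

```text
dp [-0.0012, -0.0014, -0.1355] dr [0.0011, -0.0022, -0.001] rows>= 1.6 pos [468.1  29.4  62.3] rot [ 3.1393 -0.0045  0.3011] F [-2.7 -1.1  9.9] open 34.0 t 2.72
```

apply_moves(deltas=[{"dp":[0,0,-0.02],"dr":[0,0,0],"fingers":-1},{"dp":[0,0,-0.08],"dr":[0,0,0],"fingers":-1},{"dp":[0,0,-0.16],"dr":[0,0,0],"fingers":-1},{"dp":[0,0,-0.16],"dr":[0,0,0],"fingers":-1},{"dp":[0,0,-0.16],"dr":[0,0,0],"fingers":-1}])

```text
time: 3.13
position: [469.0, 29.6, 143.2]
ee_rot: [3.138, -0.008, 0.301]
wrist_force: [-1.1, 0.3, -1.5]
opening: 33.6
```

```bash
python3 - <<'E'
from h import *
s=manip.sense();im=manip.camera("wrist");cv2.imwrite("pics/w3.png",im)
go(594,249,90,0.303)
C=cam("wrist",s); g=im.min(axis=2)
E
```

```text
dp [0.3712, -0.3438, 0.1039] dr [0.0009, -0.0022, -0.001] rows>= 6.2 pos [467.5  29.8 141.4] rot [ 3.1399 -0.0045  0.301 ] F [-0.2 -0.2 -1. ] open 33.3 t 3.18
```

View pics/w3.png

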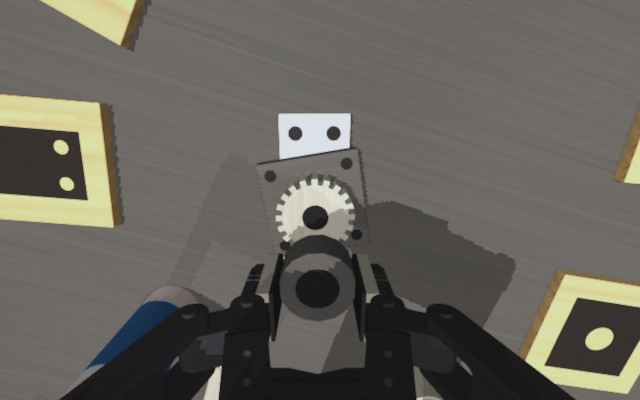

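apply_moves(deltas=[{"dp":[0.37,-0.345,0.01],"dr":[0.001,-0.002,0],"fingers":-1},{"dp":[0.37,-0.345,0.01],"dr":[0.001,-0.002,0],"fingers":-1},{"dp":[0.37,-0.345,0.01],"dr":[0.001,-0.002,0],"fingers":-1},{"dp":[0.37,-0.345,0.01],"dr":[0.001,-0.002,0],"fingers":-1},{"dp":[0.37,-0.345,0.01],"dr":[0.001,-0.002,0],"fingers":-1},{"dp":[0.37,-0.345,0.01],"dr":[0.001,-0.002,0],"fingers":-1},{"dp":[0.37,-0.345,0.01],"dr":[0.001,-0.002,0],"fingers":-1},{"dp":[0.37,-0.345,0.01],"dr":[0.001,-0.002,0],"fingers":-1},{"dp":[0.37,-0.345,0.01],"dr":[0.001,-0.002,0],"fingers":-1},{"dp":[0.37,-0.345,0.01],"dr":[0.001,-0.002,0],"fingers":-1}])

```text
time: 4.02
position: [591.1, 248.2, 134.2]
ee_rot: [-3.14, 0.005, 0.3]
wrist_force: [0.3, 0.1, -0.8]
opening: 33.3
```

```bash
cat >> h.py <<'E'
def board(im,C,lo=(18,40,120),hi=(38,255,255),z=12,minA=2000):
    hsv=cv2.cvtColor(im,cv2.COLOR_BGR2HSV); m=cv2.inRange(hsv,lo,hi)
    m=cv2.morphologyEx(m,cv2.MORPH_OPEN,np.ones((3,3)))
    cs,_=cv2.findContours(m,cv2.RETR_EXTERNAL,cv2.CHAIN_APPROX_NONE)
    for c in cs:
        if cv2.contourArea(c)<minA: continue
        w=ray(C,c[:,0,:],z)[:,:2]; r=cv2.minAreaRect(w.astype(np.float32))
        print("board px",c[:,0].min(0),c[:,0].max(0),np.round(r[0],1),np.round(r[1],1),round(r[2],1))
E
python3 - <<'E'
from h import *
s=manip.sense();im=manip.camera("wrist");cv2.imwrite("pics/w4.png",im)
go(594,249,90,0.303)
s2=manip.sense();s2["position"]=(s["position"]+s2["position"])/2
board(im,cam("wrist",s2))
E
```

```text
dp [0.006, -0.0001, 0.0894] dr [-0.0009, 0.0023, -0.0017] rows>= 1.1 pos [591.4 248.1 134.7] rot [-3.1398  0.0045  0.2996] F [-0.1 -0.2 -0.2] open 33.9 t 4.07
board px [113 279] [240 349] [450.3 360.1] [ 70.  143.3] 41.4
board px [252 123] [392 246] [595.3 245.6] [90.8 91.1] 77.6
board px [58 19] [206 181] [620.5 411.6] [89.6 89.7] 73.3
```

View pics/w4.png

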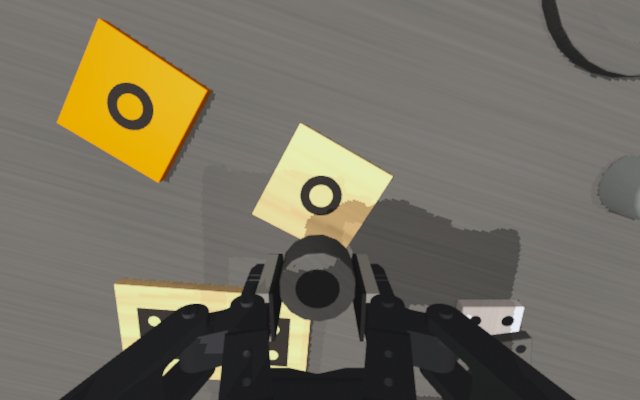

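```bash
python3 - <<'E'
from h import *
s=manip.sense(); C=cam("wrist",s)
print(ray(C,(321,194.5),12), ray(C,(317,288.5),s["position"][2]+17.7))
E
```

```text
[[595.79222571 245.27372466  12.        ]] [[591.79101695 247.44974761 152.3956827 ]]
```

```bash
python3 - <<'E'
from h import *
go(594.5,247,19,0.303)
E
```

```text
dp [0.0064, 0.0043, 0.2314] dr [-0.0009, 0.0023, -0.0017] rows>= 2.8 pos [591.4 248.1 134.7] rot [-3.1398  0.0045  0.2996] F [-0.1 -0.2 -0.2] open 33.9 t 4.07
```

apply_moves(deltas=[{"dp":[0.0064,0.0043,0.06],"dr":[-0.001,0.002,0],"fingers":-1},{"dp":[0.0064,0.0043,0.12],"dr":[-0.001,0.002,0],"fingers":-1},{"dp":[0.0064,0.0043,0.17],"dr":[-0.001,0.002,0],"fingers":-1},{"dp":[0.0064,0.0043,0.2],"dr":[-0.001,0.002,0],"fingers":-1},{"dp":[0.0064,0.0043,0.22],"dr":[-0.001,0.002,0],"fingers":-1},{"dp":[0.0064,0.0043,0.22],"dr":[-0.001,0.002,0],"fingers":-1},{"dp":[0.0064,0.0043,0.22],"dr":[-0.001,0.002,0],"fingers":-1}])

```text
time: 4.65
position: [595.7, 247.7, 25.6]
ee_rot: [3.142, -0.001, 0.3]
wrist_force: [0.2, -0.0, -1.1]
opening: 33.3
```

apply_moves(deltas=[{"dp":[0,0,0.006],"dr":[0,0,0],"fingers":-1},{"dp":[0,0,0.01],"dr":[0,0,0],"fingers":-1},{"dp":[0,0,0.01],"dr":[0,0,0],"fingers":-1},{"dp":[0,0,0.01],"dr":[0,0,0],"fingers":-1}])

```text
time: 4.98
position: [596.0, 248.6, 20.9]
ee_rot: [3.142, -0.002, 0.301]
wrist_force: [-0.6, -0.3, -1.0]
opening: 34.0
```

```bash
python3 - <<'E'
from h import *
go(594.5,247,19,0.303)
cv2.imwrite("pics/s3.png",cv2.resize(manip.camera("side")[200:360,120:340],None,fx=3,fy=3))
cv2.imwrite("pics/w5.png",manip.camera("wrist"))
go(594.5,247,19,0.303)
E
```

```text
dp [-0.0038, 0.0022, 0.0038] dr [0.0, -0.0012, -0.0011] rows>= 0.1 pos [596.  248.6  20.9] rot [ 3.1415e+00 -2.3000e-03  3.0090e-01] F [-0.6 -0.3 -1. ] open 34.0 t 4.98
dp [-0.0035, 0.0024, 0.0033] dr [0.0, -0.001, -0.001] rows>= 0.1 pos [595.8 248.7  20.7] rot [ 3.1416e+00 -2.0000e-03  3.0090e-01] F [-0.9 -0.1 -0.7] open 33.5 t 5.08
```

View pics/s3.png

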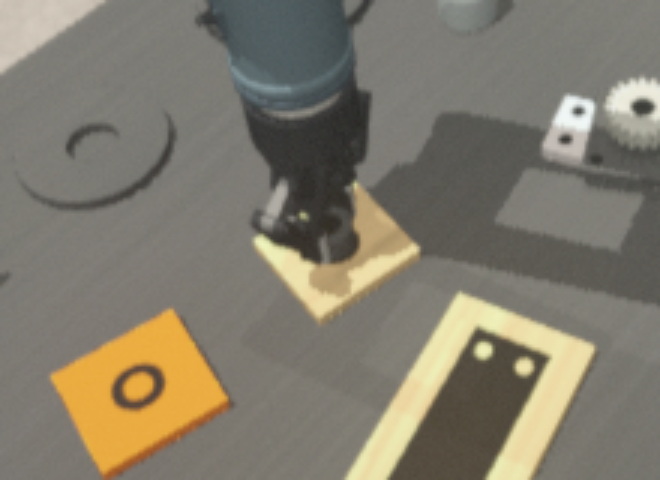

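View pics/w5.png

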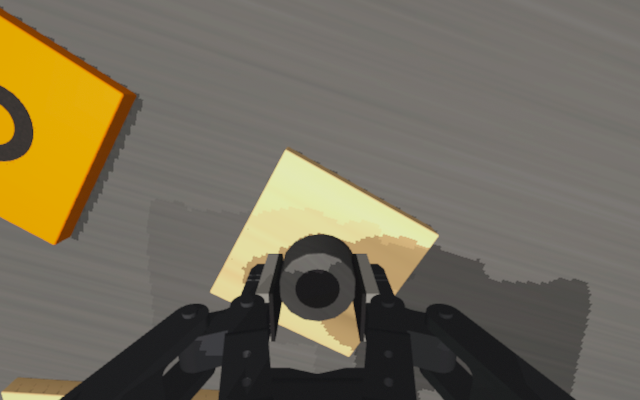

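```bash
python3 - <<'E'
from h import *
s=manip.sense(); C=cam("wrist",s)
w=ray(C,[(287,150),(438,235),(350,357),(210,292)],12);print(w.round(1),w.mean(0)); print(ray(C,(317,288.5),s["position"][2]+17.7))
E
```

```text
[[647.7 278.9  12. ]
 [628.8 192.9  12. ]
 [541.6 210.7  12. ]
 [560.6 298.3  12. ]] [594.6825284  245.22043095  12.        ]
[[596.12725649 248.04594828  38.36658639]]
```

apply_moves(deltas=[{"dp":[-0.0037,0.0037,0],"dr":[0,0,0],"fingers":-1},{"dp":[-0.0037,0.0037,0.003],"dr":[0,0,0],"fingers":-1},{"dp":[-0.0037,0.0037,0.005],"dr":[0,0,0],"fingers":-1},{"dp":[-0.0037,0.0037,0.006],"dr":[0,0,0],"fingers":-1},{"dp":[-0.0037,0.0037,0.006],"dr":[0,0,0],"fingers":-1}])

```text
time: 5.5
position: [594.2, 246.1, 16.9]
ee_rot: [-3.142, -0.001, 0.301]
wrist_force: [-0.7, 0.7, 0.2]
opening: 34.0
```

apply_moves(deltas=[{"dp":[0,0,0.002],"dr":[0,0,0],"fingers":-1},{"dp":[0,0,0.003],"dr":[0,0,0],"fingers":-1},{"dp":[0,0,0.003],"dr":[0,0,0],"fingers":-1},{"dp":[0,0,0.003],"dr":[0,0,0],"fingers":-1}])

```text
time: 5.83
position: [594.5, 246.2, 16.4]
ee_rot: [3.141, -0.002, 0.301]
wrist_force: [-2.4, -0.8, 6.4]
opening: 33.9
```

apply_moves(deltas=[{"dp":[0,0,-0.001],"dr":[0,0,0],"fingers":-1},{"dp":[0,0,-0.001],"dr":[0,0,0],"fingers":0.4},{"dp":[0,0,-0.001],"dr":[0,0,0],"fingers":0.4},{"dp":[0,0,-0.001],"dr":[0,0,0],"fingers":0.4},{"dp":[0,0,-0.001],"dr":[0,0,0],"fingers":0.4},{"dp":[0,0,-0.001],"dr":[0,0,0],"fingers":0.6},{"dp":[0,0,-0.02],"dr":[0,0,0],"fingers":0.6},{"dp":[0,0,-0.08],"dr":[0,0,0],"fingers":1},{"dp":[0,0,-0.16],"dr":[0,0,0],"fingers":1},{"dp":[0,0,-0.2],"dr":[0,0,0],"fingers":1},{"dp":[0,0,-0.2],"dr":[0,0,0],"fingers":1}])

```text
time: 6.75
position: [598.0, 247.1, 122.8]
ee_rot: [3.141, -0.013, 0.301]
wrist_force: [1.4, 0.3, -0.0]
opening: 85.6
```

```bash
python3 - <<'E'
from h import *
s=manip.sense();im=manip.camera("wrist");cv2.imwrite("pics/w6.png",im)
board(im,cam("wrist",s))
go(467,30,145,0.303)
E
```

```text
board px [216 302] [308 370] [455.7 258.1] [73.3 86.1] 12.6
board px [246 135] [390 273] [595.2 245.6] [90.8 91.4] 77.7
board px [45 29] [198 194] [620.2 411.5] [89.5 89.6] 73.3
dp [-0.3756, 0.3372, -0.0532] dr [0.0003, -0.0044, -0.0011] rows>= 6.1 pos [596.6 246.7 120. ] rot [ 3.141  -0.0087  0.3009] F [ 0.5 -0.6  0.3] open 85.4 t 6.8
```

View pics/w6.png

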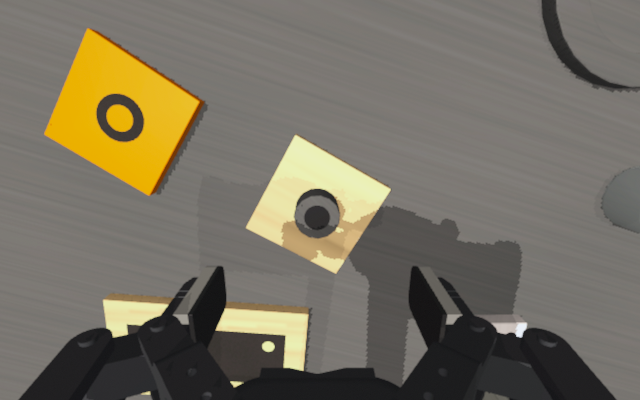

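apply_moves(deltas=[{"dp":[-0.3756,0.337,-0.05],"dr":[0,-0.004,0],"fingers":1},{"dp":[-0.3756,0.337,-0.05],"dr":[0,-0.004,0],"fingers":1},{"dp":[-0.3756,0.337,-0.05],"dr":[0,-0.004,0],"fingers":1},{"dp":[-0.3756,0.337,-0.05],"dr":[0,-0.004,0],"fingers":1},{"dp":[-0.3756,0.337,-0.05],"dr":[0,-0.004,0],"fingers":1},{"dp":[-0.3756,0.337,-0.05],"dr":[0,-0.004,0],"fingers":1},{"dp":[-0.3756,0.337,-0.05],"dr":[0,-0.004,0],"fingers":1},{"dp":[-0.3756,0.337,-0.05],"dr":[0,-0.004,0],"fingers":1},{"dp":[-0.3756,0.337,-0.05],"dr":[0,-0.004,0],"fingers":1},{"dp":[-0.3756,0.337,-0.05],"dr":[0,-0.004,0],"fingers":1}])

```text
time: 7.63
position: [465.2, 30.3, 140.2]
ee_rot: [-3.141, 0.007, 0.301]
wrist_force: [0.3, -0.7, -0.5]
opening: 85.3
```

```bash
python3 - <<'E'
from h import *
s=manip.sense();im=manip.camera("wrist");cv2.imwrite("pics/w7.png",im)
C=cam("wrist",s);print(proj(C,(467,30,58)))
g=im.min(axis=2);u,v=proj(C,(467,30,58))[0]
m=(g>150).astype(np.uint8); k=np.zeros_like(m);cv2.circle(k,(int(u),int(v)),52,1,-1);m*=k
n,l,st,ce=cv2.connectedComponentsWithStats(m)
for i in range(1,n):
    if st[i,4]>800:
        ys,xs=np.nonzero(l==i);w=ray(C,np.c_[xs,ys],58)[:,:2].astype(np.float32);print(st[i],cv2.minEnclosingCircle(w))
go(467,30,45,0.303)
E
```

```text
[[317.19722753 211.71184257]]
[ 278  173   81   54 2490] ((467.1697692871094, 29.52996063232422), 30.075124740600586)
dp [0.0044, 0.0021, 0.1902] dr [-0.0003, 0.0035, -0.0005] rows>= 2.3 pos [465.2  30.5 140.1] rot [-3.1411  0.007   0.3021] F [-0.   0.6  0.4] open 85.3 t 7.68
```

View pics/w7.png

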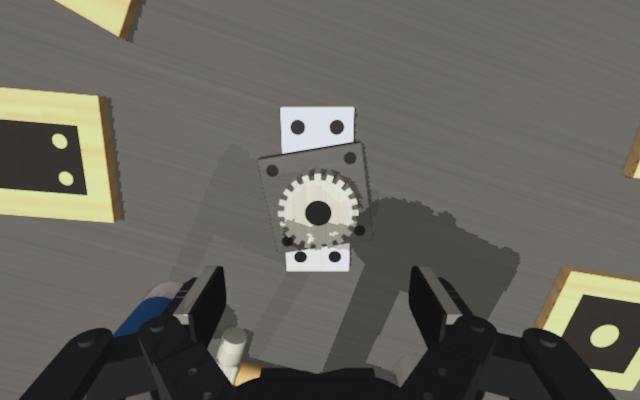

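apply_moves(deltas=[{"dp":[0.0044,0.002,0.06],"dr":[0,0.0035,0],"fingers":1},{"dp":[0.0044,0.002,0.12],"dr":[0,0.0035,0],"fingers":1},{"dp":[0.0044,0.002,0.16],"dr":[0,0.0035,0],"fingers":1},{"dp":[0.0044,0.002,0.185],"dr":[0,0.0035,0],"fingers":1},{"dp":[0.0044,0.002,0.19],"dr":[0,0.0035,0],"fingers":1},{"dp":[0.0044,0.002,0.19],"dr":[0,0.0035,0],"fingers":0.7},{"dp":[0.0044,0.002,0.19],"dr":[0,0.0035,0],"fingers":0.7}])

```text
time: 8.27
position: [467.3, 29.7, 45.7]
ee_rot: [3.141, -0.001, 0.302]
wrist_force: [0.5, -0.1, -0.0]
opening: 72.4
```

```bash
python3 - <<'E'
from h import *
go(467,30,45,0.303)
im=manip.camera("wrist");cv2.imwrite("pics/w8.png",im)
E
```

```text
dp [-0.0004, -0.0008, 0.0015] dr [0.0001, -0.0003, -0.0004] rows>= 0.0 pos [467.3  29.7  45.7] rot [ 3.1415e+00 -6.0000e-04  3.0210e-01] F [ 0.5 -0.1 -0. ] open 72.4 t 8.27
```

View pics/w8.png

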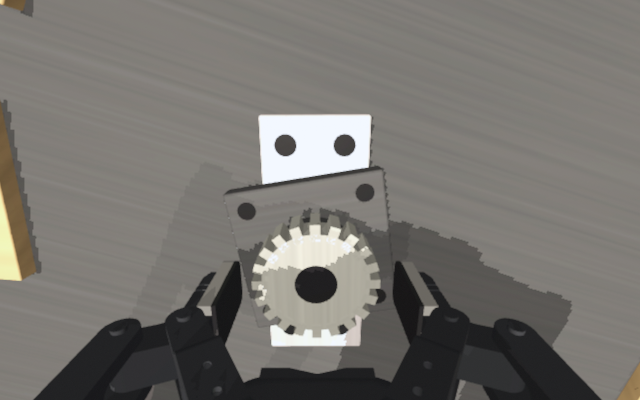

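Gear centred between the fingers (gear 252–380, fingers 238–396). Close.

apply_moves(deltas=[{"dp":[0,0,0.001],"dr":[0,0,0],"fingers":-1},{"dp":[0,0,0.001],"dr":[0,0,0],"fingers":-1},{"dp":[0,0,0.001],"dr":[0,0,0],"fingers":-1},{"dp":[0,0,0.001],"dr":[0,0,0],"fingers":-1},{"dp":[0,0,0.001],"dr":[0,0,0],"fingers":-1},{"dp":[0,0,0.001],"dr":[0,0,0],"fingers":-1}])

```text
time: 8.82
position: [467.6, 29.3, 46.6]
ee_rot: [3.141, -0.003, 0.301]
wrist_force: [-1.7, 1.9, 7.0]
opening: 57.1
```

apply_moves(deltas=[{"dp":[0,0,-0.01],"dr":[0,0,0],"fingers":-1},{"dp":[0,0,-0.05],"dr":[0,0,0],"fingers":-1},{"dp":[0,0,-0.12],"dr":[0,0,0],"fingers":-1},{"dp":[0,0,-0.19],"dr":[0,0,0],"fingers":-1},{"dp":[0,0,-0.19],"dr":[0,0,0],"fingers":-1},{"dp":[0,0,-0.19],"dr":[0,0,0],"fingers":-1}])

```text
time: 9.32
position: [468.2, 28.7, 142.2]
ee_rot: [3.139, -0.005, 0.301]
wrist_force: [0.1, 0.5, -2.9]
opening: 57.1
```

```bash
python3 - <<'E'
from h import *
im=manip.camera("wrist");cv2.imwrite("pics/w9.png",im)
go(626.5,-262,135,0.303)
E
```

```text
dp [0.133, 0.6505, 0.0117] dr [0.0004, -0.0008, -0.0011] rows>= 8.0 pos [466.6  29.  140.5] rot [ 3.1408e+00 -1.6000e-03  3.0070e-01] F [ 0.2  0.3 -3.9] open 56.7 t 9.37
```

View pics/w9.png

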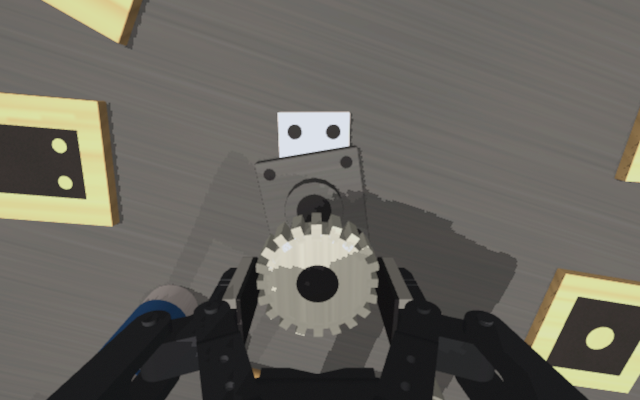

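apply_moves(deltas=[{"dp":[0.133,0.65,0.01],"dr":[0,0,0],"fingers":-1},{"dp":[0.133,0.65,0.01],"dr":[0,0,0],"fingers":-1},{"dp":[0.133,0.65,0.01],"dr":[0,0,0],"fingers":-1},{"dp":[0.133,0.65,0.01],"dr":[0,0,0],"fingers":-1},{"dp":[0.133,0.65,0.01],"dr":[0,0,0],"fingers":-1},{"dp":[0.133,0.65,0.01],"dr":[0,0,0],"fingers":-1},{"dp":[0.133,0.65,0.01],"dr":[0,0,0],"fingers":-1},{"dp":[0.133,0.65,0.01],"dr":[0,0,0],"fingers":-1},{"dp":[0.133,0.65,0.01],"dr":[0,0,0],"fingers":-1},{"dp":[0.133,0.65,0.01],"dr":[0,0,0],"fingers":-1},{"dp":[0.133,0.65,0.01],"dr":[0,0,0],"fingers":-1}])

```text
time: 10.28
position: [624.8, -260.8, 132.0]
ee_rot: [-3.137, 0.003, 0.3]
wrist_force: [-0.4, 1.4, -2.9]
opening: 57.2
```

```bash
python3 - <<'E'
from h import *
s=manip.sense();im=manip.camera("wrist");cv2.imwrite("pics/w10.png",im)
C=cam("wrist",s);board(im,C)
print(ray(C,(317,283.5),s["position"][2]+12))
go(627,-264,45,0.303)
E
```

```text
board px [245 330] [362 368] [ 468.3 -295.3] [ 47.8 119.3] 17.5
board px [261 127] [398 256] [ 630.7 -267.3] [108.6 110.4] 13.0
[[ 624.24526091 -261.74101617  143.97974938]]
dp [0.0021, 0.0092, 0.1756] dr [-0.0019, 0.0013, -0.001] rows>= 2.1 pos [ 624.9 -260.2  132.8] rot [-3.1379e+00  2.5000e-03  3.0100e-01] F [ 0.4  0.5 -3.3] open 56.9 t 10.33
```

View pics/w10.png

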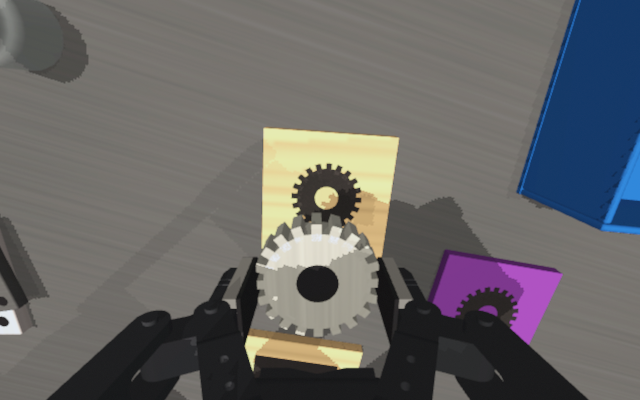

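```bash
python3 - <<'E'
from h import *
s=manip.sense();C=cam("wrist",s)
print(ray(C,(327,197.5),12))
go(628.5,-264,22,0.303)
E
```

```text
[[ 629.01445331 -268.22550416   12.        ]]
dp [0.0051, 0.0102, 0.2216] dr [-0.0019, 0.0013, -0.001] rows>= 2.7 pos [ 624.9 -260.2  132.8] rot [-3.1379e+00  2.5000e-03  3.0100e-01] F [ 0.4  0.5 -3.3] open 56.9 t 10.33
```

apply_moves(deltas=[{"dp":[0.005,0.01,0.06],"dr":[-0.002,0.001,0],"fingers":-1},{"dp":[0.005,0.01,0.12],"dr":[-0.002,0.001,0],"fingers":-1},{"dp":[0.005,0.01,0.17],"dr":[-0.002,0.001,0],"fingers":-1},{"dp":[0.005,0.01,0.2],"dr":[-0.002,0.001,0],"fingers":-1},{"dp":[0.005,0.01,0.218],"dr":[-0.002,0.001,0],"fingers":-1},{"dp":[0.005,0.01,0.218],"dr":[-0.002,0.001,0],"fingers":-1},{"dp":[0.005,0.01,0.218],"dr":[-0.002,0.001,0],"fingers":-1}])

```text
time: 10.92
position: [630.3, -264.8, 26.3]
ee_rot: [3.138, -0.002, 0.302]
wrist_force: [-0.1, -0.4, -2.2]
opening: 57.0
```

```bash
python3 - <<'E'
from h import *
s=manip.sense();im=manip.camera("wrist");cv2.imwrite("pics/w11.png",im)
C=cam("wrist",s);board(im,C)
print(ray(C,(317,283.5),s["position"][2]+12))
go(628.5,-264,22,0.303)
E
```

```text
board px [247 302] [389 345] [ 590.3 -279.7] [30.1 85.5] 14.1
board px [217 151] [436 278] [ 650.  -262.8] [ 69.6 110.1] 13.4
[[ 629.65286343 -265.61207024   38.31986166]]
dp [-0.0039, -0.0043, 0.0106] dr [0.0027, -0.0017, -0.0007] rows>= 0.1 pos [ 631.  -265.4   27.3] rot [ 3.1362 -0.0034  0.3016] F [ 0.3 -0.3 -1.9] open 57.0 t 10.97
```

View pics/w11.png

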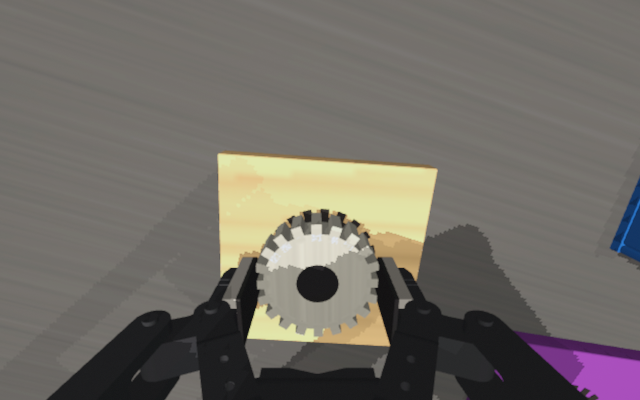

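```bash
python3 - <<'E'
from h import *
s=manip.sense();C=cam("wrist",s)
w=ray(C,[(218.5,153.5),(436.5,167),(389,345.5),(250,338.5)],12)[:,:2];print(w)
e=w[1]-w[0];print(np.linalg.norm(e),np.degrees(np.arctan2(e[1],e[0])));n=np.array([e[1],-e[0]])/np.linalg.norm(e);print((w[0]+w[1])/2+55*n)
go(629,-265,22,0.303)
E
```

```text
[[ 670.05170414 -203.00503155]
 [ 695.89459174 -308.9640402 ]
 [ 586.2607509  -326.0546095 ]
 [ 566.54868117 -244.09621263]]
109.06496390847902 -76.29343354095406
[ 629.53943957 -269.01675784]
dp [-0.0036, -0.002, 0.0106] dr [0.0027, -0.0017, -0.0007] rows>= 0.1 pos [ 631.  -265.4   27.3] rot [ 3.1362 -0.0034  0.3016] F [ 0.3 -0.3 -1.9] open 57.0 t 10.97
```

apply_moves(deltas=[{"dp":[-0.0026,0.0017,0.006],"dr":[0.0027,-0.0017,0],"fingers":-1},{"dp":[-0.0026,0.0017,0.012],"dr":[0.0027,-0.0017,0],"fingers":-1},{"dp":[-0.0026,0.0017,0.016],"dr":[0.0027,-0.0017,0],"fingers":-1},{"dp":[-0.0026,0.0017,0.016],"dr":[0.0027,-0.0017,0],"fingers":-1},{"dp":[-0.0026,0.0017,0.016],"dr":[0.0027,-0.0017,0],"fingers":-1}])

```text
time: 11.38
position: [629.2, -266.9, 17.9]
ee_rot: [-3.14, 0.001, 0.301]
wrist_force: [-0.2, 0.3, -3.0]
opening: 57.0
```

apply_moves(deltas=[{"dp":[0,0,0.003],"dr":[0,0,0],"fingers":-1},{"dp":[0,0,0.003],"dr":[0,0,0],"fingers":-1},{"dp":[0,0,0.003],"dr":[0,0,0],"fingers":-1}])

```text
time: 11.63
position: [629.5, -267.1, 16.8]
ee_rot: [-3.141, 0.001, 0.301]
wrist_force: [-0.0, -0.4, -0.5]
opening: 56.7
```

Light contact starting; one more millimetre then release.

apply_moves(deltas=[{"dp":[0,0,0.002],"dr":[0,0,0],"fingers":-1},{"dp":[0,0,0.002],"dr":[0,0,0],"fingers":-1},{"dp":[0,0,0.002],"dr":[0,0,0],"fingers":-1}])

```text
time: 11.88
position: [629.6, -267.1, 16.7]
ee_rot: [-3.141, 0.001, 0.301]
wrist_force: [-2.7, 0.9, 5.4]
opening: 57.0
```

apply_moves(deltas=[{"dp":[0,0,0],"dr":[0,0,0],"fingers":0.5},{"dp":[0,0,0],"dr":[0,0,0],"fingers":0.8},{"dp":[0,0,0],"dr":[0,0,0],"fingers":1},{"dp":[0,0,0],"dr":[0,0,0],"fingers":1},{"dp":[0,0,-0.003],"dr":[0,0,0],"fingers":1},{"dp":[0,0,-0.02],"dr":[0,0,0],"fingers":1},{"dp":[0,0,-0.06],"dr":[0,0,0],"fingers":1},{"dp":[0,0,-0.14],"dr":[0,0,0],"fingers":1},{"dp":[0,0,-0.22],"dr":[0,0,0],"fingers":1},{"dp":[0,0,-0.22],"dr":[0,0,0],"fingers":1},{"dp":[0,0,-0.22],"dr":[0,0,0],"fingers":1}])

```text
time: 12.8
position: [631.6, -268.3, 130.2]
ee_rot: [3.137, -0.004, 0.301]
wrist_force: [0.4, 0.1, -1.1]
opening: 85.5
```

```bash
python3 - <<'E'
from h import *
s=manip.sense();im=manip.camera("wrist");cv2.imwrite("pics/w12.png",im)
C=cam("wrist",s);board(im,C)
go(467,30,145,0.303)
E
```

```text
board px [222 334] [352 386] [ 450.7 -292.1] [ 65.5 130.5] 6.8
board px [249 134] [385 264] [ 629.4 -267.6] [111.5 110.5] 13.2
dp [-0.1353, -0.6647, -0.0361] dr [0.0005, -0.0004, -0.0011] rows>= 8.1 pos [ 630.1 -267.4  127.4] rot [ 3.1406e+00 -9.0000e-04  3.0080e-01] F [-0.4 -0.2 -0.7] open 85.2 t 12.85
```

View pics/w12.png

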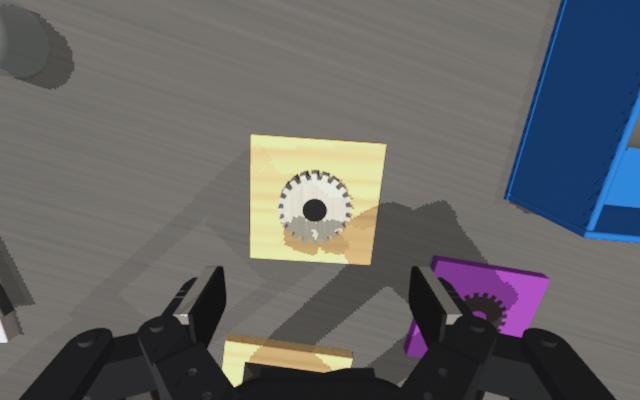

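apply_moves(deltas=[{"dp":[-0.135,-0.665,-0.03],"dr":[0,0,0],"fingers":1},{"dp":[-0.135,-0.665,-0.03],"dr":[0,0,0],"fingers":1},{"dp":[-0.135,-0.665,-0.03],"dr":[0,0,0],"fingers":1},{"dp":[-0.135,-0.665,-0.03],"dr":[0,0,0],"fingers":1},{"dp":[-0.135,-0.665,-0.03],"dr":[0,0,0],"fingers":1},{"dp":[-0.135,-0.665,-0.03],"dr":[0,0,0],"fingers":1},{"dp":[-0.135,-0.665,-0.03],"dr":[0,0,0],"fingers":1},{"dp":[-0.135,-0.665,-0.03],"dr":[0,0,0],"fingers":1},{"dp":[-0.135,-0.665,-0.03],"dr":[0,0,0],"fingers":1},{"dp":[-0.135,-0.665,-0.03],"dr":[0,0,0],"fingers":1},{"dp":[-0.135,-0.665,-0.03],"dr":[0,0,0],"fingers":1},{"dp":[-0.135,-0.665,-0.03],"dr":[0,0,0],"fingers":1}])

```text
time: 13.85
position: [467.2, 29.6, 140.6]
ee_rot: [-3.141, 0.002, 0.3]
wrist_force: [1.0, 0.3, 0.1]
opening: 85.5
```

```bash
python3 - <<'E'
from h import *
s=manip.sense();im=manip.camera("wrist");cv2.imwrite("pics/w13.png",im)
C=cam("wrist",s);print(proj(C,[(467,30,42),(467,30,26)]))
go(467,30,30,0.303)
E
```

```text
[[315.65946677 207.47524233]
 [315.74814341 201.49339791]]
dp [0.0002, -0.0012, 0.2211] dr [-0.0006, 0.0008, -0.0017] rows>= 2.7 pos [467.3  29.3 140.6] rot [-3.1404e+00  1.6000e-03  2.9950e-01] F [ 0.1  0.1 -0.4] open 85.3 t 13.9
```

View pics/w13.png

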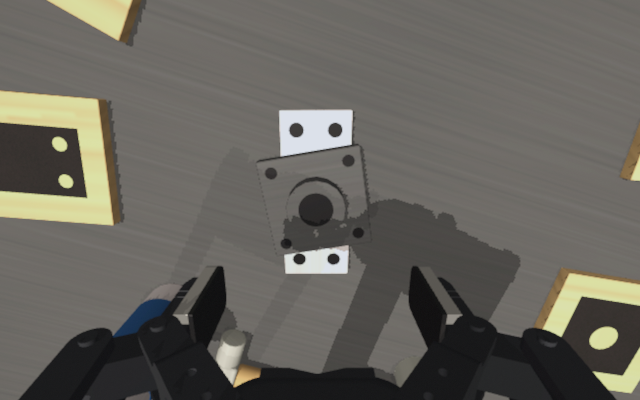

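apply_moves(deltas=[{"dp":[0,-0.001,0.07],"dr":[0,0.001,0],"fingers":1},{"dp":[0,-0.001,0.14],"dr":[0,0.001,0],"fingers":1},{"dp":[0,-0.001,0.19],"dr":[0,0.001,0],"fingers":0.6},{"dp":[0,-0.001,0.21],"dr":[0,0.001,0],"fingers":0.6},{"dp":[0,-0.001,0.216],"dr":[0,0.001,0],"fingers":0.6},{"dp":[0,-0.001,0.216],"dr":[0,0.001,0],"fingers":0.6},{"dp":[0,-0.001,0.216],"dr":[0,0.001,0],"fingers":0.6}])

```text
time: 14.48
position: [467.2, 30.3, 33.3]
ee_rot: [-3.141, -0.001, 0.299]
wrist_force: [0.1, 0.2, -0.8]
opening: 68.3
```

```bash
python3 - <<'E'
from h import *
go(467,30,32,0.303)
im=manip.camera("wrist");cv2.imwrite("pics/w14.png",im)
E
```

```text
dp [-0.0005, 0.0004, 0.0026] dr [-0.0005, -0.0007, -0.0018] rows>= 0.0 pos [467.2  30.3  33.3] rot [-3.1405e+00 -1.4000e-03  2.9950e-01] F [ 0.1  0.2 -0.8] open 68.3 t 14.48
```

View pics/w14.png

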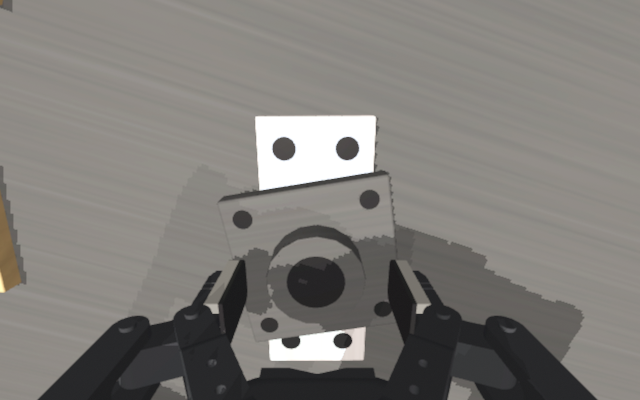

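Boss (265–365) centred between the fingers. Close, then lift slowly.

apply_moves(deltas=[{"dp":[0,0,0.002],"dr":[0,0,0],"fingers":-1},{"dp":[0,0,0.002],"dr":[0,0,0],"fingers":-1},{"dp":[0,0,0.002],"dr":[0,0,0],"fingers":-1},{"dp":[0,0,0.002],"dr":[0,0,0],"fingers":-1},{"dp":[0,0,0.002],"dr":[0,0,0],"fingers":-1},{"dp":[0,0,0.002],"dr":[0,0,0],"fingers":-1},{"dp":[0,0,0.002],"dr":[0,0,0],"fingers":-1}])

```text
time: 15.12
position: [467.1, 31.0, 33.5]
ee_rot: [-3.141, -0.003, 0.301]
wrist_force: [-1.5, -1.2, 8.1]
opening: 44.9
```

apply_moves(deltas=[{"dp":[0,0,-0.008],"dr":[0,0,0],"fingers":-1},{"dp":[0,0,-0.02],"dr":[0,0,0],"fingers":-1},{"dp":[0,0,-0.05],"dr":[0,0,0],"fingers":-1},{"dp":[0,0,-0.1],"dr":[0,0,0],"fingers":-1},{"dp":[0,0,-0.16],"dr":[0,0,0],"fingers":-1},{"dp":[0,0,-0.2],"dr":[0,0,0],"fingers":-1},{"dp":[0,0,-0.2],"dr":[0,0,0],"fingers":-1},{"dp":[0,0,-0.2],"dr":[0,0,0],"fingers":-1}])

```text
time: 15.78
position: [466.7, 30.9, 132.8]
ee_rot: [-3.141, -0.003, 0.301]
wrist_force: [-0.5, 0.4, -5.2]
opening: 45.0
```

```bash
python3 - <<'E'
from h import *
s=manip.sense();im=manip.camera("wrist");cv2.imwrite("pics/w15.png",im)
C=cam("wrist",s)
go(410,-294,130,0.303)
E
```

```text
dp [-0.2988, 0.5881, 0.002] dr [-0.0008, -0.0001, -0.0011] rows>= 7.9 pos [465.5  31.1 131.5] rot [-3.1399e+00 -3.0000e-04  3.0090e-01] F [-1.2  0.1 -4.4] open 44.6 t 15.83
```

View pics/w15.png

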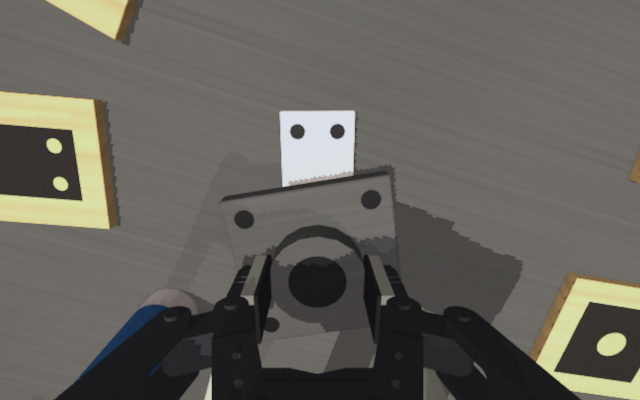

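apply_moves(deltas=[{"dp":[-0.299,0.588,0],"dr":[0,0,0],"fingers":-1},{"dp":[-0.299,0.588,0],"dr":[0,0,0],"fingers":-1},{"dp":[-0.299,0.588,0],"dr":[0,0,0],"fingers":-1},{"dp":[-0.299,0.588,0],"dr":[0,0,0],"fingers":-1},{"dp":[-0.299,0.588,0],"dr":[0,0,0],"fingers":-1},{"dp":[-0.299,0.588,0],"dr":[0,0,0],"fingers":-1},{"dp":[-0.299,0.588,0],"dr":[0,0,0],"fingers":-1},{"dp":[-0.299,0.588,0],"dr":[0,0,0],"fingers":-1},{"dp":[-0.299,0.588,0],"dr":[0,0,0],"fingers":-1},{"dp":[-0.299,0.588,0],"dr":[0,0,0],"fingers":-1},{"dp":[-0.299,0.588,0],"dr":[0,0,0],"fingers":-1}])

```text
time: 16.75
position: [409.2, -292.9, 129.4]
ee_rot: [-3.136, 0.001, 0.299]
wrist_force: [-0.2, 0.6, -3.7]
opening: 44.7
```

```bash
python3 - <<'E'
from h import *
s=manip.sense();im=manip.camera("wrist");cv2.imwrite("pics/w16.png",im)
C=cam("wrist",s);board(im,C)
print(ray(C,(317,282),s["position"][2]+8.5))
go(410,-295,60,0.303)
E
```

```text
board px [  0 268] [155 326] [ 247. -105.] [ 31.1 144.2] 0.4
board px [246 109] [416 215] [ 440.9 -293.4] [ 68.8 130.6] 7.2
[[ 407.37929716 -294.20132994  137.88881627]]
dp [-0.0007, 0.0061, 0.1395] dr [-0.0027, 0.0003, -0.001] rows>= 1.7 pos [ 409.6 -292.3  129.8] rot [-3.1361e+00  6.0000e-04  3.0090e-01] F [-0.1 -0.4 -5.3] open 44.7 t 16.8
```

View pics/w16.png

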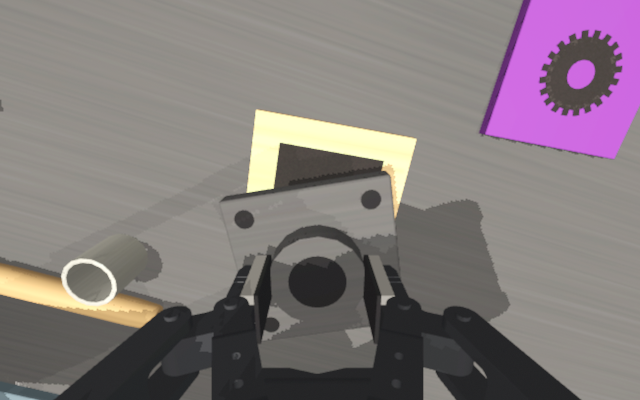

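```bash
cat >> h.py <<'E'
def far(C,a,b,h,z=12):
    w=ray(C,[a,b],z)[:,:2];e=w[1]-w[0];L=np.linalg.norm(e);n=np.array([e[1],-e[0]])/L
    print("edge",L,"ang",np.degrees(np.arctan2(e[1],e[0])),"centre",w.mean(0)+h*n)
E
python3 - <<'E'
from h import *
s=manip.sense();C=cam("wrist",s);far(C,(257,109.5),(416,138),65)
E
```

```text
edge 128.23310958903159 ang -82.5390146936512 centre [ 410.55991481 -297.47803604]
```

apply_moves(deltas=[{"dp":[0.001,0.0062,0.06],"dr":[-0.0027,0,0],"fingers":-1},{"dp":[0.001,0.0062,0.11],"dr":[-0.0027,0,0],"fingers":-1},{"dp":[0.001,0.0062,0.15],"dr":[-0.0027,0,0],"fingers":-1},{"dp":[0.001,0.0062,0.175],"dr":[-0.0027,0,0],"fingers":-1},{"dp":[0.001,0.0062,0.175],"dr":[-0.0027,0,0],"fingers":-1},{"dp":[0.001,0.0062,0.175],"dr":[-0.0027,0,0],"fingers":-1}])

```text
time: 17.3
position: [411.7, -294.8, 43.3]
ee_rot: [3.14, 0.0, 0.303]
wrist_force: [-0.0, -0.3, -3.4]
opening: 44.8
```

```bash
python3 - <<'E'
from h import *
s=manip.sense();im=manip.camera("wrist");cv2.imwrite("pics/w17.png",im)
C=cam("wrist",s);board(im,C)
print(ray(C,(317,282),s["position"][2]+8.5))
go(411,-295,34,0.303)
E
```

```text
board px [204 116] [455 312] [ 413.7 -296.9] [124.2 130.3] 7.2
[[ 409.8700413  -296.07470601   51.76855881]]
dp [-0.0021, -0.0024, 0.0204] dr [0.0018, -0.0004, -0.0003] rows>= 0.2 pos [ 412.4 -295.8   44.2] rot [ 3.138e+00 -7.000e-04  3.025e-01] F [ 0.3 -0.7 -3.4] open 44.8 t 17.35
```

View pics/w17.png

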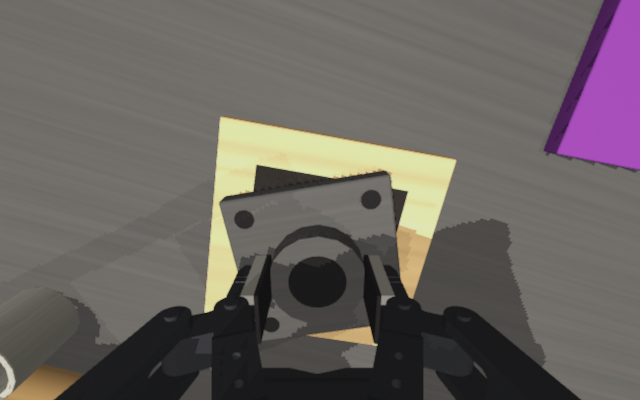

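apply_moves(deltas=[{"dp":[0,0,0.008],"dr":[0.0018,0,0],"fingers":-1},{"dp":[0,0,0.015],"dr":[0.0018,0,0],"fingers":-1},{"dp":[0,0,0.019],"dr":[0.0018,0,0],"fingers":-1},{"dp":[0,0,0.019],"dr":[0.0018,0,0],"fingers":-1},{"dp":[0,0,0.019],"dr":[0.0018,0,0],"fingers":-1}])

```text
time: 17.77
position: [411.9, -296.9, 34.6]
ee_rot: [3.141, -0.001, 0.301]
wrist_force: [0.2, 0.4, -5.0]
opening: 44.4
```

apply_moves(deltas=[{"dp":[0,0,0.003],"dr":[0,0,0],"fingers":-1},{"dp":[0,0,0.004],"dr":[0,0,0],"fingers":-1},{"dp":[0,0,0.004],"dr":[0,0,0],"fingers":-1}])

```text
time: 18.02
position: [411.9, -296.8, 32.4]
ee_rot: [3.141, -0.001, 0.301]
wrist_force: [-0.3, -0.8, -4.3]
opening: 44.8
```

apply_moves(deltas=[{"dp":[0,0,0.002],"dr":[0,0,0],"fingers":-1},{"dp":[0,0,0.003],"dr":[0,0,0],"fingers":-1},{"dp":[0,0,0.003],"dr":[0,0,0],"fingers":-1},{"dp":[0,0,0.003],"dr":[0,0,0],"fingers":-1}])

```text
time: 18.35
position: [412.0, -297.0, 31.6]
ee_rot: [3.141, -0.001, 0.301]
wrist_force: [-1.9, 1.1, 5.4]
opening: 44.7
```

Contact at the predicted 31.5. Release and rise.

apply_moves(deltas=[{"dp":[0,0,0],"dr":[0,0,0],"fingers":0.4},{"dp":[0,0,0],"dr":[0,0,0],"fingers":0.8},{"dp":[0,0,0],"dr":[0,0,0],"fingers":1},{"dp":[0,0,0],"dr":[0,0,0],"fingers":1},{"dp":[0,0,-0.003],"dr":[0,0,0],"fingers":1},{"dp":[0,0,-0.02],"dr":[0,0,0],"fingers":1},{"dp":[0,0,-0.06],"dr":[0,0,0],"fingers":1},{"dp":[0,0,-0.14],"dr":[0,0,0],"fingers":1},{"dp":[0,0,-0.21],"dr":[0,0,0],"fingers":1},{"dp":[0,0,-0.21],"dr":[0,0,0],"fingers":1},{"dp":[0,0,-0.21],"dr":[0,0,0],"fingers":1}])

```text
time: 19.27
position: [413.2, -298.2, 139.0]
ee_rot: [3.135, -0.003, 0.301]
wrist_force: [-0.6, 0.2, -1.3]
opening: 85.5
```

```bash
python3 - <<'E'
from h import *
s=manip.sense();im=manip.camera("wrist");cv2.imwrite("pics/w18.png",im)
C=cam("wrist",s);board(im,C)
go(467,30,130,0.303)
E
```

```text
board px [  0 268] [152 324] [ 246.8 -106.4] [ 30.3 142.9] 0.4
board px [233 113] [402 275] [ 410.2 -297.3] [130.6 130.7] 7.2
dp [0.2986, -0.5924, 0.0132] dr [0.0013, -0.0009, -0.001] rows>= 8.0 pos [ 412.2 -297.1  137.1] rot [ 3.139e+00 -1.800e-03  3.009e-01] F [-0.  -0.4 -0.3] open 85.1 t 19.32
```

View pics/w18.png

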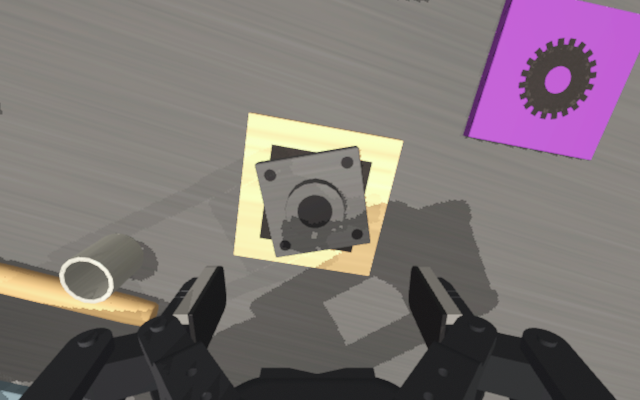

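apply_moves(deltas=[{"dp":[0.298,-0.592,0.01],"dr":[0,0,-0.001],"fingers":1},{"dp":[0.298,-0.592,0.01],"dr":[0,0,-0.001],"fingers":1},{"dp":[0.298,-0.592,0.01],"dr":[0,0,-0.001],"fingers":1},{"dp":[0.298,-0.592,0.01],"dr":[0,0,-0.001],"fingers":1},{"dp":[0.298,-0.592,0.01],"dr":[0,0,-0.001],"fingers":1},{"dp":[0.298,-0.592,0.01],"dr":[0,0,-0.001],"fingers":1},{"dp":[0.298,-0.592,0.01],"dr":[0,0,-0.001],"fingers":1},{"dp":[0.298,-0.592,0.01],"dr":[0,0,-0.001],"fingers":1},{"dp":[0.298,-0.592,0.01],"dr":[0,0,-0.001],"fingers":1},{"dp":[0.298,-0.592,0.01],"dr":[0,0,-0.001],"fingers":1},{"dp":[0.298,-0.592,0.01],"dr":[0,0,-0.001],"fingers":1},{"dp":[0.298,-0.592,0.01],"dr":[0,0,-0.001],"fingers":1}])

```text
time: 20.32
position: [466.0, 29.0, 130.3]
ee_rot: [3.141, 0.001, 0.302]
wrist_force: [-0.2, 0.2, -0.7]
opening: 85.6
```

```bash
python3 - <<'E'
from h import *
s=manip.sense();im=manip.camera("wrist");cv2.imwrite("pics/w19.png",im)
C=cam("wrist",s)
g=im.min(axis=2);m=(g>150).astype(np.uint8)
k=np.zeros_like(m);cv2.fillConvexPoly(k,proj(C,[(467+100*a,30+60*b,14) for a,b in((-1,-1),(-1,1),(1,1),(1,-1))]).astype(np.int32),1);m*=k
n,l,st,ce=cv2.connectedComponentsWithStats(m);i=1+st[1:,4].argmax()
ys,xs=np.nonzero(l==i);print(st[i],cv2.minAreaRect(ray(C,np.c_[xs,ys],14)[:,:2].astype(np.float32)))
go(467,30,5,0.303)
E
```

```text
[  277   108    77   170 11484] ((466.7408752441406, 30.06770133972168), (148.9650421142578, 59.94773864746094), 17.403947830200195)
dp [0.0026, -0.0021, 0.2509] dr [0.0001, 0.0002, -0.0012] rows>= 3.0 pos [466.1  28.7 130.5] rot [3.1414e+00 4.0000e-04 3.0070e-01] F [ 0.3  0.  -1.3] open 85.3 t 20.37
```

View pics/w19.png

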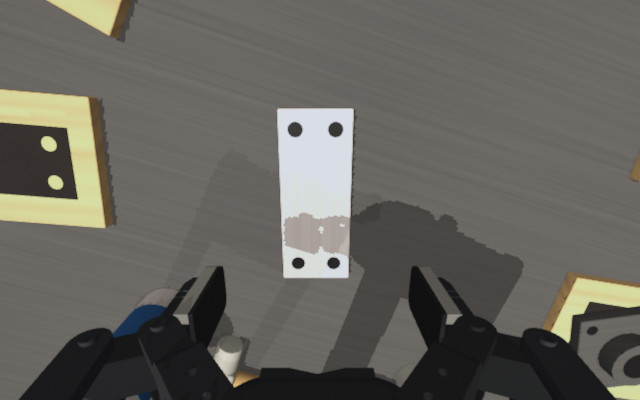

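apply_moves(deltas=[{"dp":[0.0015,-0.0024,0.06],"dr":[0,0,-0.001],"fingers":1},{"dp":[0.0015,-0.0024,0.13],"dr":[0,0,-0.001],"fingers":1},{"dp":[0.0015,-0.0024,0.19],"dr":[0,0,-0.001],"fingers":1},{"dp":[0.0015,-0.0024,0.23],"dr":[0,0,-0.001],"fingers":1},{"dp":[0.0015,-0.0024,0.248],"dr":[0,0,-0.001],"fingers":0.7},{"dp":[0.0015,-0.0024,0.252],"dr":[0,0,-0.001],"fingers":0.7},{"dp":[0.0015,-0.0024,0.252],"dr":[0,0,-0.001],"fingers":0.7},{"dp":[0.0015,-0.0024,0.252],"dr":[0,0,-0.001],"fingers":0.7}])

```text
time: 21.03
position: [468.0, 30.7, 6.0]
ee_rot: [3.14, -0.002, 0.304]
wrist_force: [0.8, 1.5, 0.9]
opening: 72.4
```

```bash
python3 - <<'E'
from h import *
go(467,30,4,0.303)
im=manip.camera("wrist");cv2.imwrite("pics/w20.png",im)
E
```

```text
dp [-0.0023, 0.0007, 0.0039] dr [0.0006, -0.0012, 0.0004] rows>= 0.1 pos [468.   30.7   6. ] rot [ 3.1403e+00 -2.5000e-03  3.0380e-01] F [0.8 1.5 0.9] open 72.4 t 21.03
```

View pics/w20.png

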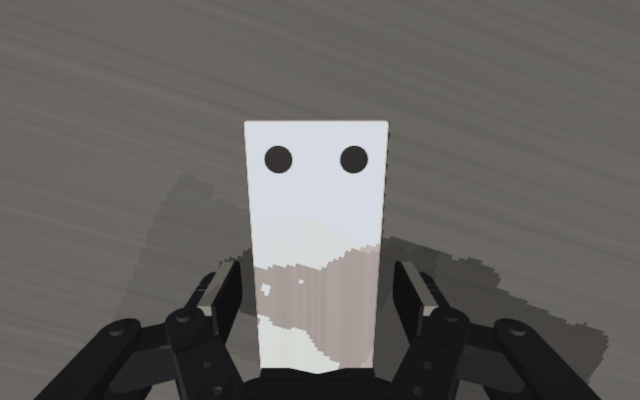

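apply_moves(deltas=[{"dp":[-0.001,0,0.003],"dr":[0,0,0],"fingers":0.7},{"dp":[-0.001,0,0.003],"dr":[0,0,0],"fingers":-1},{"dp":[-0.001,0,0.003],"dr":[0,0,0],"fingers":-1},{"dp":[-0.001,0,0.003],"dr":[0,0,0],"fingers":-1},{"dp":[-0.001,0,0.003],"dr":[0,0,0],"fingers":-1},{"dp":[-0.001,0,0.003],"dr":[0,0,0],"fingers":-1},{"dp":[-0.001,0,0.003],"dr":[0,0,0],"fingers":-1}])

```text
time: 21.67
position: [467.1, 31.0, 4.9]
ee_rot: [3.14, -0.002, 0.305]
wrist_force: [-1.9, -1.4, 10.5]
opening: 57.8
```

apply_moves(deltas=[{"dp":[0,0,-0.008],"dr":[0,0,0],"fingers":-1},{"dp":[0,0,-0.02],"dr":[0,0,0],"fingers":-1},{"dp":[0,0,-0.03],"dr":[0,0,0],"fingers":-1},{"dp":[0,0,-0.03],"dr":[0,0,0],"fingers":-1},{"dp":[0,0,-0.03],"dr":[0,0,0],"fingers":-1}])

```text
time: 22.08
position: [466.7, 31.2, 18.8]
ee_rot: [3.141, -0.002, 0.305]
wrist_force: [-0.3, 0.1, -3.2]
opening: 57.3
```

```bash
python3 - <<'E'
from h import *
cv2.imwrite("pics/w21.png",manip.camera("wrist"))
cv2.imwrite("pics/s4.png",cv2.resize(manip.camera("side")[180:300,250:420],None,fx=4,fy=4))
E
```

```text
(no output)
```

View pics/w21.png

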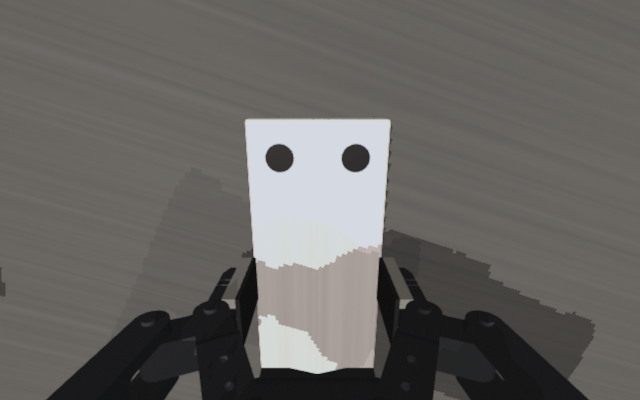

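View pics/s4.png

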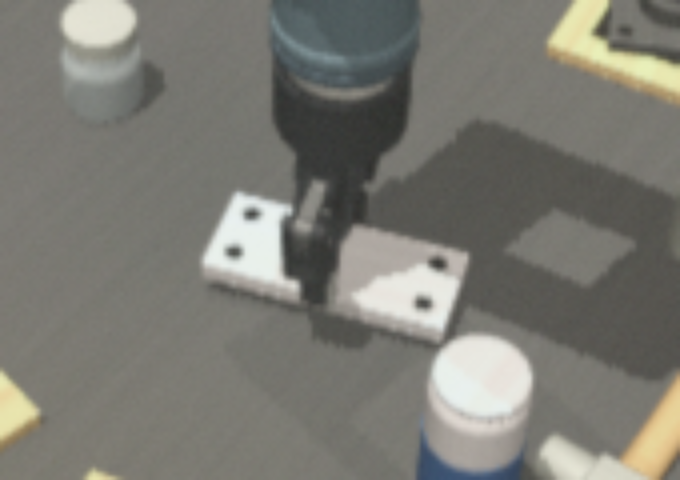

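apply_moves(deltas=[{"dp":[0,0,-0.05],"dr":[0,0,0],"fingers":-1},{"dp":[0,0,-0.11],"dr":[0,0,0],"fingers":-1},{"dp":[0,0,-0.18],"dr":[0,0,0],"fingers":-1},{"dp":[0,0,-0.25],"dr":[0,0,0],"fingers":-1},{"dp":[0,0,-0.32],"dr":[0,0,0],"fingers":-1},{"dp":[0,0,-0.32],"dr":[0,0,0],"fingers":-1},{"dp":[0,0,-0.32],"dr":[0,0,0],"fingers":-1}])

```text
time: 22.77
position: [467.5, 31.1, 180.1]
ee_rot: [3.139, -0.005, 0.305]
wrist_force: [0.4, 0.8, -4.3]
opening: 57.3
```

```bash
python3 - <<'E'
from h import *
go(420,305,180,1.787)
E
```

```text
dp [0.0738, -0.5511, -0.0009] dr [0.0028, -0.001, -0.7411] rows>= 11.9 pos [467.5  31.1 180.1] rot [ 3.1391 -0.0048  0.3049] F [ 0.4  0.8 -4.3] open 57.3 t 22.77
```

apply_moves(deltas=[{"dp":[0.006,-0.046,0],"dr":[0,0,-0.06],"fingers":-1},{"dp":[0.012,-0.092,0],"dr":[0,0,-0.12],"fingers":-1},{"dp":[0.018,-0.138,0],"dr":[0,0,-0.18],"fingers":-1},{"dp":[0.025,-0.184,0],"dr":[0,0,-0.24],"fingers":-1},{"dp":[0.031,-0.23,0],"dr":[0.001,0,-0.3],"fingers":-1},{"dp":[0.037,-0.276,0],"dr":[0.001,0,-0.36],"fingers":-1},{"dp":[0.043,-0.322,0],"dr":[0.001,0,-0.42],"fingers":-1},{"dp":[0.049,-0.368,0],"dr":[0.001,0,-0.48],"fingers":-1},{"dp":[0.055,-0.414,0],"dr":[0.002,0,-0.54],"fingers":-1},{"dp":[0.061,-0.46,0],"dr":[0.002,0,-0.6],"fingers":-1},{"dp":[0.068,-0.506,0],"dr":[0.002,-0.001,-0.66],"fingers":-1},{"dp":[0.074,-0.551,0],"dr":[0.003,-0.001,-0.72],"fingers":-1}])

```text
time: 23.77
position: [417.1, 305.7, 175.5]
ee_rot: [-3.132, -0.001, 1.751]
wrist_force: [0.8, -0.2, -3.8]
opening: 57.3
```

apply_moves(deltas=[{"dp":[0,0,0],"dr":[0,0,-0.015],"fingers":-1},{"dp":[0,0,0],"dr":[0,0,-0.02],"fingers":-1},{"dp":[0,0,0],"dr":[0,0,-0.02],"fingers":-1}])

```text
time: 24.02
position: [417.6, 304.7, 176.2]
ee_rot: [-3.133, -0.001, 1.785]
wrist_force: [0.2, 0.2, -3.3]
opening: 57.6
```

```bash
python3 - <<'E'
from h import *
s=manip.sense();im=manip.camera("wrist");cv2.imwrite("pics/w22.png",im)
C=cam("wrist",s);board(im,C)
go(420,305,60,1.787)
E
```

```text
board px [416 220] [525 312] [594.9 246.1] [91.8 91.5] 77.9
board px [259  85] [380 117] [402.  382.8] [110.3  27.8] 12.3
board px [489  51] [626 184] [620.  411.8] [89.3 89.6] 73.3
dp [0.0001, 0.0059, 0.2332] dr [-0.0039, -0.0006, -0.0017] rows>= 2.8 pos [418.  304.4 176.6] rot [-3.1338e+00 -1.1000e-03  1.7835e+00] F [-0.4  0.2 -3.4] open 57.3 t 24.07
```

View pics/w22.png

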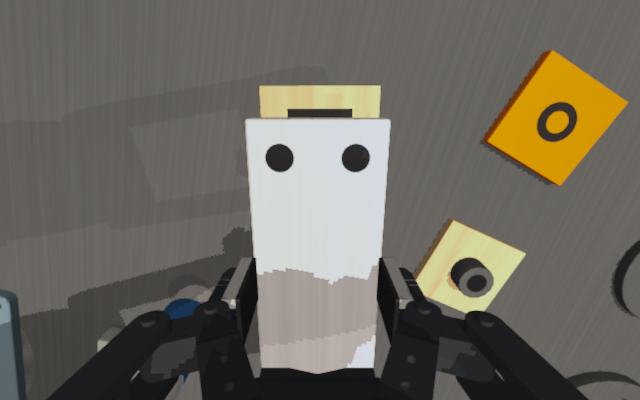

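```bash
python3 - <<'E'
from h import *
s=manip.sense();C=cam("wrist",s);far(C,(259.5,85.5),(380,85.5),95)
w=ray(C,[(246,119),(390,119)],s["position"][2]+9.1);print(w,w.mean(0)-75*np.array([np.cos(1.785),np.sin(1.785),0]))
go(420,305,30,1.787)
E
```

```text
edge 108.76848853516844 ang 12.208409324095003 centre [420.08643588 303.03619588]
[[375.04163832 369.28626996 185.71023716]
 [432.07429176 381.66548676 185.71023716]] [419.50066766 302.18992996 185.71023716]
dp [-0.0, 0.0064, 0.2932] dr [-0.0039, -0.0006, -0.0017] rows>= 3.5 pos [418.  304.4 176.6] rot [-3.1338e+00 -1.1000e-03  1.7835e+00] F [-0.4  0.2 -3.4] open 57.3 t 24.07
```

apply_moves(deltas=[{"dp":[0.002,0.001,0.06],"dr":[-0.004,0,-0.002],"fingers":-1},{"dp":[0.002,0.001,0.13],"dr":[-0.004,0,-0.002],"fingers":-1},{"dp":[0.002,0.002,0.2],"dr":[-0.004,0,-0.002],"fingers":-1},{"dp":[0.002,0.002,0.26],"dr":[-0.004,0,-0.002],"fingers":-1},{"dp":[0.002,0.002,0.29],"dr":[-0.004,0,-0.002],"fingers":-1},{"dp":[0.002,0.002,0.29],"dr":[-0.004,0,-0.002],"fingers":-1},{"dp":[0.002,0.002,0.29],"dr":[-0.004,0,-0.002],"fingers":-1}])

```text
time: 24.65
position: [418.5, 305.5, 32.5]
ee_rot: [3.141, -0.001, 1.787]
wrist_force: [0.3, -0.2, -3.2]
opening: 57.6
```

```bash
python3 - <<'E'
from h import *
s=manip.sense();im=manip.camera("wrist");cv2.imwrite("pics/w23.png",im)
cv2.imwrite("pics/s5.png",cv2.resize(manip.camera("side")[240:400,180:380],None,fx=3.5,fy=3.5))
C=cam("wrist",s);board(im,C)
go(419,305,20,1.787)
E
```

```text
board px [521 304] [639 399] [601.5 274.4] [41.5 94.5] 71.1
board px [202  71] [432 271] [410.5 344.4] [110.  106.8] 12.4
dp [-0.0026, -0.0032, 0.0291] dr [0.0029, -0.0013, 0.0003] rows>= 0.4 pos [420.2 306.6  34.5] rot [ 3.1359e+00 -2.5000e-03  1.7876e+00] F [-0.4  0.7 -3.2] open 57.2 t 24.75
```

View pics/w23.png

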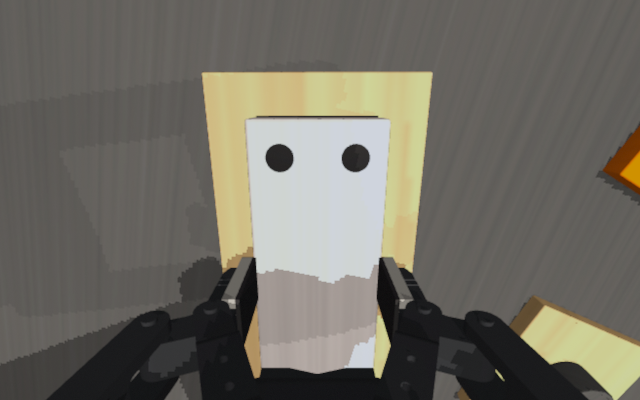

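View pics/s5.png

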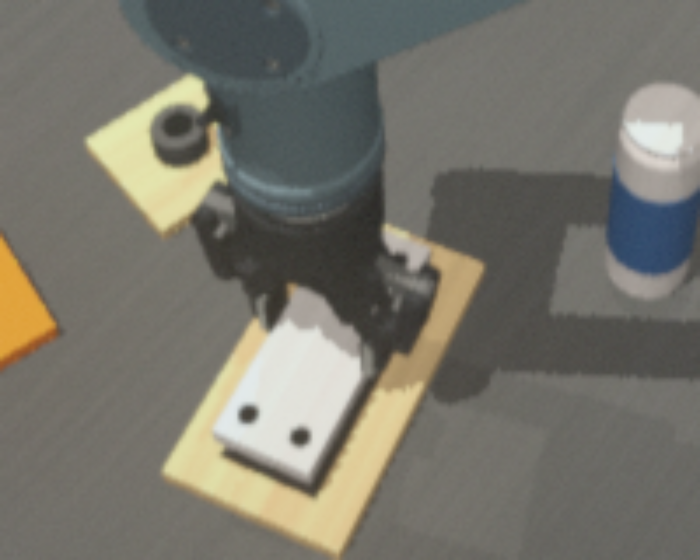

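```bash
python3 - <<'E'
from h import *
s=manip.sense();s["position"]=np.array([419,305.8,33]);C=cam("wrist",s);far(C,(202,71.5),(432.5,71.5),95)
w=ray(C,[(246,119),(390,119)],s["position"][2]+9.1);print(w.mean(0)-75*np.array([np.cos(1.787),np.sin(1.787),0]))
E
```

```text
edge 109.62756320367149 ang 12.49255938318789 centre [420.35736236 303.93554198]
[420.30804003 303.52893695  42.1       ]
```

Plate sits over the inlay centre within a millimetre. Lower.

apply_moves(deltas=[{"dp":[0,0,0.01],"dr":[0.002,0,0],"fingers":-1},{"dp":[0,0,0.02],"dr":[0.002,0,0],"fingers":-1},{"dp":[0,0,0.027],"dr":[0.002,0,0],"fingers":-1},{"dp":[0,0,0.027],"dr":[0.002,0,0],"fingers":-1},{"dp":[0,0,0.027],"dr":[0.002,0,0],"fingers":-1}])

```text
time: 25.17
position: [418.8, 306.5, 19.8]
ee_rot: [-3.141, -0.002, 1.789]
wrist_force: [-0.1, -0.2, -3.3]
opening: 57.6
```

apply_moves(deltas=[{"dp":[0,0,0.003],"dr":[0,0,0],"fingers":-1},{"dp":[0,0,0.004],"dr":[0,0,0],"fingers":-1},{"dp":[0,0,0.004],"dr":[0,0,0],"fingers":-1}])

```text
time: 25.42
position: [419.0, 306.6, 17.8]
ee_rot: [-3.141, -0.002, 1.789]
wrist_force: [0.3, 0.3, -2.6]
opening: 57.4
```

apply_moves(deltas=[{"dp":[0,0,0.002],"dr":[0,0,0],"fingers":-1},{"dp":[0,0,0.003],"dr":[0,0,0],"fingers":-1},{"dp":[0,0,0.003],"dr":[0,0,0],"fingers":-1},{"dp":[0,0,0.003],"dr":[0,0,0],"fingers":-1}])

```text
time: 25.75
position: [419.2, 306.7, 17.0]
ee_rot: [3.141, -0.002, 1.789]
wrist_force: [-2.2, -1.6, 6.4]
opening: 57.2
```

apply_moves(deltas=[{"dp":[0,0,0],"dr":[0,0,0],"fingers":0.5},{"dp":[0,0,0],"dr":[0,0,0],"fingers":0.8},{"dp":[0,0,0],"dr":[0,0,0],"fingers":1},{"dp":[0,0,0],"dr":[0,0,0],"fingers":1},{"dp":[0,0,-0.003],"dr":[0,0,0],"fingers":1},{"dp":[0,0,-0.02],"dr":[0,0,0],"fingers":1},{"dp":[0,0,-0.06],"dr":[0,0,0],"fingers":1},{"dp":[0,0,-0.14],"dr":[0,0,0],"fingers":1},{"dp":[0,0,-0.22],"dr":[0,0,0],"fingers":1},{"dp":[0,0,-0.3],"dr":[0,0,0],"fingers":1},{"dp":[0,0,-0.3],"dr":[0,0,0],"fingers":1},{"dp":[0,0,-0.3],"dr":[0,0,0],"fingers":1}])

```text
time: 26.75
position: [420.9, 307.1, 169.9]
ee_rot: [3.135, -0.004, 1.789]
wrist_force: [-0.5, 0.3, -0.5]
opening: 85.7
```

```bash
python3 - <<'E'
from h import *
s=manip.sense();im=manip.camera("wrist");cv2.imwrite("pics/w24.png",im)
C=cam("wrist",s);board(im,C)
cv2.imwrite("pics/top9.png",manip.camera("top"));cv2.imwrite("pics/side9.png",manip.camera("side"))
g=im.min(axis=2);m=(g>170).astype(np.uint8)
n,l,st,ce=cv2.connectedComponentsWithStats(m);i=1+st[1:,4].argmax()
ys,xs=np.nonzero(l==i);print(st[i],cv2.minAreaRect(ray(C,np.c_[xs,ys],26)[:,:2].astype(np.float32)))
go(300,0,300,1.787)
E
```

```text
board px [423 224] [520 316] [595.9 250.8] [83.2 91.6] 77.7
board px [251  87] [374 277] [419.5 303.6] [110.5 190.5] 12.5
board px [484  54] [620 188] [620.1 411.8] [89.4 89.7] 73.3
[ 280  110   69  156 9346] ((420.2419738769531, 305.13385009765625), (60.128143310546875, 149.359130859375), 12.435450553894043)
dp [-0.5456, -0.3638, -0.2693] dr [-0.0014, -0.0008, 0.0009] rows>= 8.5 pos [418.2 305.8 165.3] rot [-3.1388e+00 -1.6000e-03  1.7888e+00] F [-0.4 -0.5  0.1] open 85.7 t 26.9
```

View pics/w24.png

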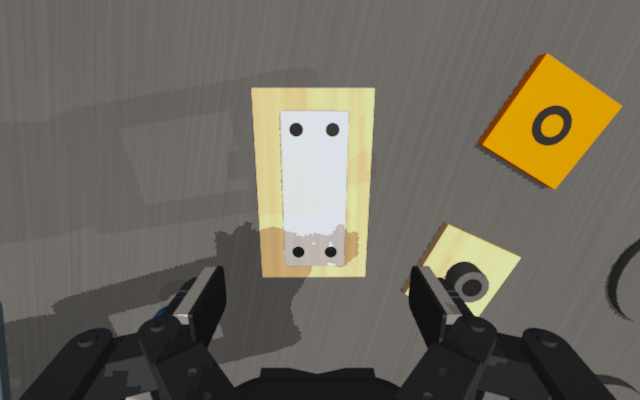

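View pics/top9.png

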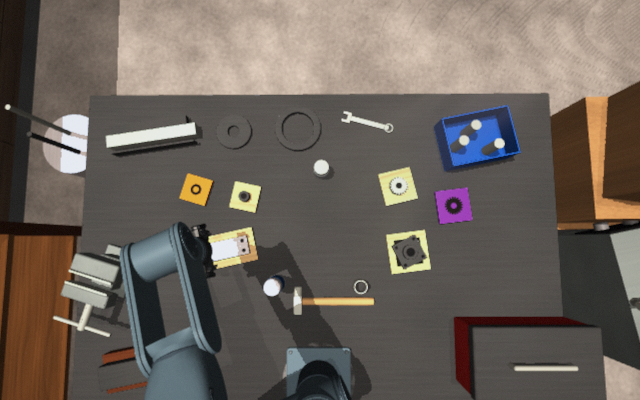

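View pics/side9.png

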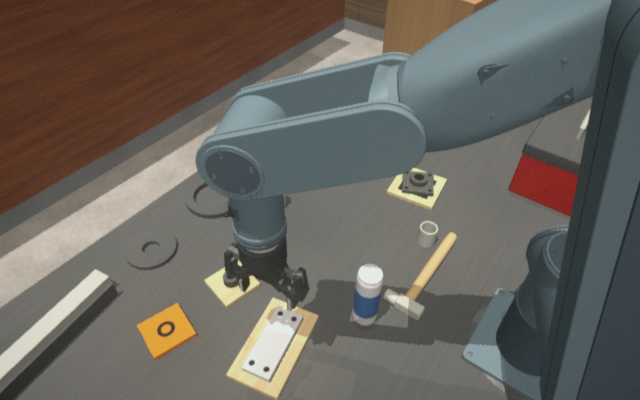

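```bash
python3 - <<'E'
from h import *
s=None
im=cv2.imread("pics/top9.png");C=cam("top");board(im,C,lo=(20,40,140),minA=200)
a=im[160:280,180:440];cv2.imwrite("pics/c9.png",cv2.resize(a,None,fx=3,fy=3,interpolation=cv2.INTER_CUBIC))
g=im.min(axis=2)
m=(g>150).astype(np.uint8);m[:170]=0;m[205:]=0;m[:,:383]=0;m[:,414:]=0
ys,xs=np.nonzero(m);print("gear",cv2.minEnclosingCircle(ray(C,np.c_[xs,ys],28)[:,:2].astype(np.float32)))
gg=cv2.cvtColor(im,cv2.COLOR_BGR2GRAY)
for nm,(x0,x1,y0,y1),z,r in(("flange",(392,426,236,270),24,0),("collar",(236,254,188,206),30,0)):
    mm=(gg[y0:y1,x0:x1]<125);ys,xs=np.nonzero(mm);print(nm,cv2.minAreaRect(ray(C,np.c_[xs+x0,ys+y0],z)[:,:2].astype(np.float32)))
E
```

```text
board px [386 230] [430 273] [ 410.5 -293.2] [131.9 131.9] 7.0
board px [209 227] [254 245] [462.7 289.9] [150.4  59.5] 89.8
board px [229 181] [260 211] [595.3 249.1] [92.5 92.1] 77.6
board px [181 175] [210 203] [621.  415.3] [84.4 85.2] 73.4
board px [378 167] [417 205] [ 628.9 -263.7] [111.8 111.9] 13.3
gear ((619.62890625, -260.68023681640625), 66.14868927001953)
flange ((410.3807678222656, -291.747314453125), (93.5298080444336, 96.162841796875), 18.121379852294922)
collar ((594.1047973632812, 245.44515991210938), (36.75048828125, 33.319862365722656), 89.79827117919922)
```

View pics/c9.png

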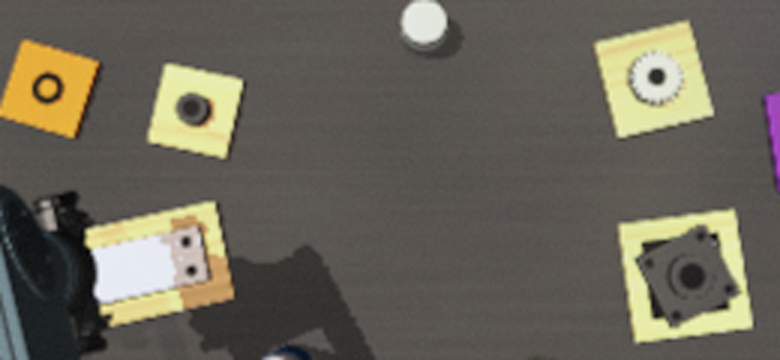

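```bash
python3 - <<'E'
from h import *
print(ray(cam("top"),(398.7,185.4),28)); print(manip.job_done())
E
```

```text
[[ 627.78929466 -265.09607931   28.        ]]
the job is handed in; nothing more can be done
None
```

I moved the collar, gear, flange and plate from the top of the stack down, each onto the board with its own outline. I left the orange and purple look-alikes alone. The job is handed in at about 27 s on the robot's clock; it reported no verdict.

Each part was lowered until it made light contact (about 5–6 N) and then released. My last checks of each part's centre against its board's centre:

| Part | Checked with | Offset from board centre |
|---|---|---|
| Collar | top camera | about 4 mm |
| Gear | top camera | about 2 mm |
| Flange | top camera | about 1.5 mm |
| Plate | wrist camera | about 2 mm; long side within 0.01 rad of the board's |

In the last pictures the jar stands with no visible shift, and the open gripper is about 150 mm clear of everything.

Two checks disagreed:
- **Camera offset:** the wrist and fixed cameras differ by 3–6 mm on board positions. I aimed between them, which stays well inside the 15 mm tolerance.
- **Gear measurement:** the automatic top-view gear check failed because its mask also picked up the plywood. The gear figure above comes from its bore position instead.

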